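# Set the isolator inside a control box with a stay-held lid

## Robot

A 6-joint arm with a two-finger parallel gripper is mounted at the origin on the work surface. World frame = base frame: x ahead of the robot, y to its left, z up, the work surface at z = 0. Lengths are in m, angles in rad, forces in N, time in s.
With the tool pointing down it reaches from about 0.35 to 0.775 m from the base axis. Payload 5.5 kg.
Tool frame: the origin (TCP) lies at the very end of the fingers, on their centre line; the grasp point (between the pads) lies 19 mm behind it; z points along the fingers, x is the direction in which the jaws open and shut, and the axes are right-handed (so a half turn about z gives the same grasp; the last joint's range is limited). The gripper opens to 85 mm and grips with 20 to 120 N. Pads are 22 mm wide; open, the fingers measure 114 mm over their backs; the gripper's body (76 mm by 85 mm) begins 54 mm behind the grasp point. The pads swing forward as they close: fully open they stand 13 mm farther back than shut.
Start: joints at [1.179, 0.313, 0.046, 1.304, 0, 1.431], TCP at [0.143, 0.557, 0.231] pointing down, gripper open.
Joint ranges: [-2.76, 2.76], [-0.86, 1.69], [-1.03, 1.26], [-2.2, 2.34], [-1.47, 1.5], [-3.14, 3.14]. Speed limits (rad/s): [2.57, 2.57, 3.14, 3.14, 3.14, 3.14].

## Interface

Orientations are given as a unit quaternion [w, x, y, z].
In Python, from workcell import monitor, eyes, ticket gives the robot as it stands.
- The arm moves only by the tool send_rows, never from a script. Its argument "targets" is a list of rows, each a list of 5 numbers: the shift along the world's x, y, z in m, then the turn about the world's z in degrees, then the closure in counts, from 0 (fully open) to 255 (shut). A call has 1 to 12 rows; each row shifts and turns the commanded pose from where the row before left it; what a row does not reach is not made up. A row lasts 1/10 s, in which the tool goes at most 50 mm and 8.59 degrees, less where a joint would pass 70% of its speed; a pose out of reach is approached as far as the arm can. A call is refused whole if a number of a shift passes 0.05 or a number of a turn 8.59, either way. A call with a gripper value outside its range is refused whole. The fingers move at their own pace and stop on an object; "newtons" is the grip in N (left out, the last holds). Time passes only in rows, so rows that do not move let the fingers close. It gives the time, the measured TCP pose, the force and the opening at its end, in the units of the state.
- monitor.get_state(): the state, without advancing time (a new reading comes with each control period).
- eyes.read_camera(name): name is "side" or "top"; returns a dict with "img" (400x640x3 uint8, red, green, blue), "z_map" (400x640 float32, m along the optical axis (not along the pixel's ray), 0 where there is no reading), "camera_matrix" (3x3 intrinsics, pixels), "pose" (4x4, takes a point from camera to world coordinates). Camera axes: x right, y down, z forward; pixel columns grow to the right and rows downward; lengths in m; the calibration is good to about 2 mm. A picture is of the moment at which its call begins.
- ticket.hand_in(): hands the job in, once; it reports no verdict.
Trained networks look in the newest picture that a camera, given by its name, has taken for a name from the list of things; names that differ only in an ending like _2 or _b are one class to them, and where a whole thing is asked for, a point or a joint stands for the part that bears it (a point fixed in the world has none). Each returns a list of dicts, best first, with "conf" (0 to 1); they miss things now and then, are a little off and sometimes report something else, mostly with a low value. They report only what shows in the picture. A call takes as long as a camera call.
- eyes.spot_in(name, camera): "xyz" ([x, y, z] in m, in world coordinates, good to about 4 mm: the middle of the surface that is visible of it).
- eyes.tip_of(name, camera): "xyz" ([x, y, z] in m, in world coordinates, good to about 4 mm: a listed point, or the origin of a listed thing).
The state is a dict: "clock": time; "joint_pos": joint angles; "qvel": joint speeds; "tau": joint torques, N m; "tcp_pos": TCP position; "orientation": TCP orientation; "wrist_force": force on the tool from outside, world axes, zero at the start; "ft_torque": the same for the moment, N m; "finger_gap": finger opening in m.
Only numpy, scipy, OpenCV 4.12 (cv2) and the standard library are available. Lean on these libraries where they do the work, as an engineer would, in place of code of your own. Each camera call takes 0.05 s, during which the arm holds its last target.

## Task

Raise the lid of the red control box by its bar and lock the folding stay on its side by pulling the knee straight and past centre against its stop, so the lid stands up by itself with your hand off it. Then press the red isolator lever inside fully down until it snaps over and stays down. Finally unlock the stay by pushing its knee back through centre while the lid is still up, and lower the lid gently by hand until it is fully shut, never letting it drop, and leave the tools and parts standing around alone.

Things in the scene. Friction and masses are not known exactly. Their poses are not given: they have to be found in the camera images.
- swbox: Red steel control box fixed to the bench, 200 (x) x 220 (y) x 110 mm high, 5 mm walls, open under a grey lid. Origin: centre of its underside, z up. Its +x side (away from the robot) carries the lid's hinge, its -y side (robot's right) the folding stay. In this frame the hinge axis runs along y through (100, 0, 110) mm. Two cable glands stick out 24 mm from its +y wall.
- lid (a joint): Angle of the grey lid with a blue panel (200 x 220 x 6 mm, about 0.55 kg): 0 shut, grows as its front rises; the straight stay stops it at 0.96 rad, so it slopes over the box and the tool must come in tilted, about parallel to the raised lid. Let go low, it falls shut; raised within 0.04 rad of the stop, the stay's stiff knee holds it.
- lid_bar (a point): Middle of the lid's steel bow bar: round, 12 mm thick, 120 mm long along the box's y, in the lid's plane, its axis 46 mm in front of the lid's front edge. It lies 246 mm from the hinge axis and 3 mm above the lid's underside.
- lid_hinge (a point): Point on the lid's hinge axis in the middle of the box's far top edge; turns with the lid.
- stay_knee (a joint): Stay's knee angle: 0 folded (lid shut), grows as it straightens, 2.575 rad dead straight, 2.725 at its stop past centre = locked, the lid's weight keeping it there. Stiff: 0.09 Nm friction, about 3 N at the knob. Broken to between 2.15 and 2.4 rad, the lid still stands by friction and can be lowered by the bar with a light push; below 2.1 it may fall.
- stay_knob (a point): Grip point of the stay's knee knob: black round peg, 15 mm thick, 44 mm long, axis along the box's y, sticking out at its -y side; the point is on the axis 16 mm inside the free end. Locked it is at about (-14, -148, 147) mm in the box frame. Locking moves it towards the box's front and up, along (-0.845, 0, 0.535); breaking the other way; 10 mm is 0.27 rad of knee. Locked is 6 mm past straight.
- switch_lever (a joint): Angle of the red isolator lever inside the box: 0 raised (tip 25 deg up), grows as it is pressed down, 0.52 rad at its lower stop. It springs back until past about 0.42 rad, where it snaps over and holds itself down. It takes about 5 N at the pad.
- lever_pad (a point): Top middle of the lever's red pad (26 x 34 mm), 75 mm from the lever's pivot, which is at (-55, 0, 68) mm in the box frame with its axis along the box's y. The lever points towards the hinge (+x). Raised, the pad is at about (11, 0, 103) mm, down at about (20, 0, 66) mm.
- gland: Bystander: dark steel cable gland, 64 mm wide, 50 mm tall, loose, standing beside the box. Origin: centre of its underside.
- can: Bystander: blue can, 52 mm wide, 130 mm tall, loose, standing. Origin: centre of its underside.
- wrench: Bystander: steel wrench 170 mm long, lying loose on the bench to the right of the box. Origin: underside of its middle, x along it.
- stay_pivot (a point): Lower pivot of the stay on the box's -y wall, at (-50, -116, 80) mm in the box frame. The stay is two flat steel links, each 76 mm between pivots, joined at the knee; the upper link's other end pivots on the lid's side, 120 mm from the lid's hinge.

How it is judged:
By the outcome, as a careful person would: the job done as asked, in the order asked, and still so for the second after the job is handed in, with the robot touching nothing.
It also fails if it takes over 72 s, if anything falls off the work surface, if the arm or the gripper's body presses on something with over 40 N, if the wrist force passes 120 N, or if a joint passes its speed limit or range.

## Working session

There is one attempt and no reset: what is moved stays moved. The work goes in short steps, Python scripts to look and compute and a tool call to move; the robot and the scene stay as the last step left them, time stands still between calls to the robot, and variables do not carry over. Pictures are saved under pics/ and viewed, and the job is handed in when it is done.

Besides the shell and the picture viewer there is one more tool, called after ">>>" by a JSON object that holds its "fn" and its "kwargs", one argument or row to a line. send_rows: Moves the arm, as the interface text tells. Its arguments: {"type":"object","properties":{"targets":{"type":"array"},"newtons":{"type":"number"}},"required":["targets"]}

```bash
ls -la; mkdir -p pics; cat > h.py <<'E'
from workcell import monitor, eyes, ticket
import numpy as np, cv2
def snap(cam,fn):
    r=eyes.read_camera(cam); cv2.imwrite('pics/'+fn,cv2.cvtColor(r['img'],cv2.COLOR_RGB2BGR)); return r
E
python3 - <<'E'
from h import *
np.set_printoptions(precision=4,suppress=True)
print(monitor.get_state())
for c in('side','top'):
    r=snap(c,c+'0.png'); print(c,r['camera_matrix'],r['pose'])
for c in('side','top'):
    for n in ['swbox','lid_bar','lid_hinge','stay_knob','lever_pad','gland','can','wrench','stay_pivot']:
        print(c,n,[(np.round(d['xyz'],4),round(d['conf'],2)) for d in eyes.tip_of(n,c)])
E
```

```text
total 12
drwxr-xr-x  3 agent agent 4096 Dec  6 12:17 .
drwxr-xr-x 23 root  root  4096 Dec  6 12:17 ..
drwxr-xr-x  2 agent agent 4096 Dec  6 12:17 pics
{'clock': 0.0, 'joint_pos': array([1.1794, 0.314 , 0.045 , 1.3036, 0.    , 1.4312]), 'qvel': array([-0.    ,  0.001 ,  0.0007, -0.0014, -0.0011,  0.0012]), 'tau': array([ -0.0011, -48.0626,  29.8534,   0.0193,  -0.0002,  -0.    ]), 'tcp_pos': array([0.1431, 0.5564, 0.2304]), 'orientation': array([ 0.0004,  0.7903,  0.6127, -0.0008]), 'wrist_force': array([-0.1448, -0.5957,  0.1829]), 'ft_torque': array([-0.0523, -0.0616, -0.0322]), 'finger_gap': 0.08551399181164912}
side [[477.7011   0.     321.3095]
 [  0.     477.7011 196.4805]
 [  0.       0.       1.    ]] [[-0.9982 -0.0362  0.0475  0.5332]
 [-0.0589  0.4721 -0.8796  0.957 ]
 [ 0.0094 -0.8808 -0.4734  0.6048]
 [ 0.      0.      0.      1.    ]]
top [[505.0107   0.     317.8516]
 [  0.     505.0107 197.9889]
 [  0.       0.       1.    ]] [[-0.0012 -0.9964  0.0848  0.496 ]
 [-1.      0.002   0.0097  0.0406]
 [-0.0098 -0.0848 -0.9964  1.1121]
 [ 0.      0.      0.      1.    ]]
side 
[... 313 characters left out ...]
 ]), 0.36)]
side gland [(array([0.6047, 0.2065, 0.0015]), 0.75)]
side can [(array([ 0.5048,  0.1825, -0.0018]), 0.59)]
side wrench [(array([0.6047, 0.207 , 0.0008]), 0.35)]
side stay_pivot []
top swbox [(array([ 0.5801,  0.0025, -0.0006]), 0.96)]
top lid_bar [(array([ 0.5773,  0.0004, -0.0008]), 0.7), (array([ 0.4361, -0.0338,  0.1111]), 0.59)]
top lid_hinge [(array([0.6754, 0.0221, 0.1074]), 0.94)]
top stay_knob [(array([ 0.6322, -0.1379,  0.0383]), 0.58)]
top lever_pad []
top gland [(array([0.6066, 0.2056, 0.0014]), 0.9), (array([ 0.5768,  0.0003, -0.0008]), 0.27)]
top can []
top wrench [(array([ 0.5986, -0.2616,  0.0045]), 0.83)]
top stay_pivot [(array([ 0.5616, -0.1266,  0.0803]), 0.83)]
```

View pics/side0.png

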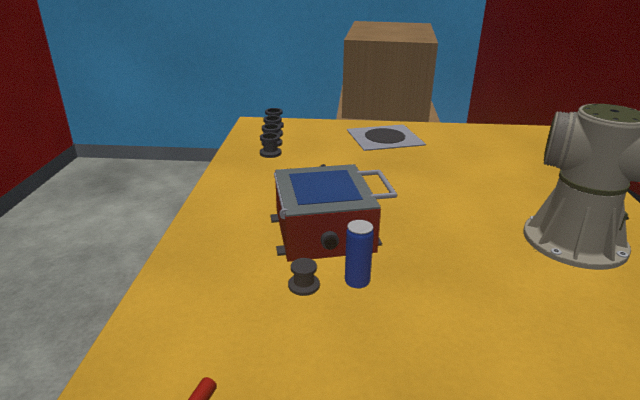

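View pics/top0.png

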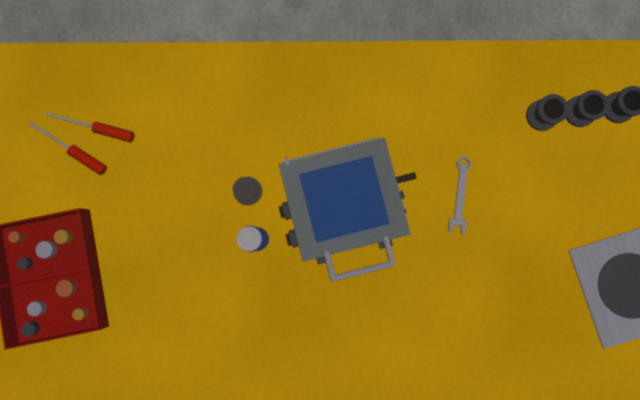

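>>> {"fn": "send_rows", "kwargs": {
  "targets": [
    [0.015,0.045,0.02,0,255],
    [0.015,0.045,0.02,0,255],
    [0.015,0.045,0.02,0,255],
    [0.015,0.045,0.02,0,255],
    [0.015,0.045,0,0,255],
    [0.015,0.045,0,0,255],
    [0.015,0.045,0,0,255],
    [0.015,0.045,0,0,255]
  ]
}}

```text
clock: 1.8
tcp_pos: [0.2318, 0.8105, 0.2563]
orientation: [-0.022, 0.79, 0.612, 0.032]
wrist_force: [1.8, -0.1, 0.2]
finger_gap: 0.0002
```

```bash
python3 - <<'E'
from h import *
np.set_printoptions(precision=4,suppress=True)
s=monitor.get_state(); 
for k in('clock','joint_pos','tcp_pos','orientation','finger_gap'): print(k,s[k])
from scipy.spatial.transform import Rotation as R
q=s['orientation'];print(R.from_quat(np.r_[q[1:],q[0]]).as_matrix())
E
```

```text
clock 1.8
joint_pos [1.1952 0.9715 1.2605 1.7821 0.0057 1.4474]
tcp_pos [0.2318 0.8105 0.2563]
orientation [-0.0223  0.7897  0.6122  0.032 ]
finger_gap 0.00019307249882023593
[[ 0.2484  0.9684  0.0232]
 [ 0.9655 -0.2494  0.0743]
 [ 0.0778  0.004  -0.997 ]]
```

>>> {"fn": "send_rows", "kwargs": {
  "targets": [
    [0.015,0.045,0,0,255],
    [0.015,0.045,0,0,255],
    [0.015,0.045,0,0,255],
    [0.015,0.045,0,0,255],
    [0.015,0.045,0,0,255],
    [0.015,0.045,0,0,255]
  ]
}}

```text
clock: 2.4
tcp_pos: [0.279, 0.9348, 0.1837]
orientation: [-0.079, 0.783, 0.607, 0.116]
wrist_force: [-0.3, -0.5, 0.6]
finger_gap: 0.0001
```

```bash
cat >> h.py <<'E'
from scipy.spatial.transform import Rotation as R
np.set_printoptions(precision=4,suppress=True)
def st():
    s=monitor.get_state()
    for k in('clock','joint_pos','tcp_pos','wrist_force','ft_torque','finger_gap'): print(k,s[k])
    q=s['orientation'];M=R.from_quat(np.r_[q[1:],q[0]]).as_matrix();print('x',M[:,0],'z',M[:,2]); return s,M
E
python3 -c "
from h import *
st()"
```

```text
clock 2.4
joint_pos [1.1932 1.0799 1.2637 1.4738 0.0175 1.4476]
tcp_pos [0.279  0.9348 0.1837]
wrist_force [-0.2586 -0.4841  0.6387]
ft_torque [-0.2282  0.0552 -0.0008]
finger_gap 0.0001434067144983717
x [0.2371 0.9311 0.2771] z [ 0.0859  0.264  -0.9607]
```

>>> {"fn": "send_rows", "kwargs": {
  "targets": [
    [0.015,0.045,0.03,0,255],
    [0.015,0.045,0.03,0,255],
    [0.015,0.045,0.03,0,255],
    [0.015,0.045,0.03,0,255],
    [0.015,0.045,0.03,0,255],
    [0.015,0.045,0.03,0,255]
  ]
}}

```text
clock: 3.0
tcp_pos: [0.3079, 1.0063, 0.2648]
orientation: [-0.143, 0.764, 0.592, 0.212]
wrist_force: [0.2, -0.0, -0.1]
finger_gap: -0.0004
```

```bash

python3 -c "
from h import *
st()"
```

```text
clock 3.0
joint_pos [1.1888 1.0321 1.2648 1.2862 0.0313 1.4492]
tcp_pos [0.3079 1.0063 0.2648]
wrist_force [ 0.1981 -0.0228 -0.098 ]
ft_torque [-0.4476  0.1457 -0.0174]
finger_gap -0.0003862561620889451
x [0.2084 0.844  0.4942] z [ 0.1552  0.4703 -0.8687]
```

>>> {"fn": "send_rows", "kwargs": {
  "targets": [
    [0.012,0.045,0.04,0,255],
    [0.012,0.045,0.04,0,255],
    [0.012,0.045,0.04,0,255],
    [-0.01,-0.05,0.03,-4,255],
    [-0.01,-0.05,0.03,-8,255],
    [0,-0.05,0.02,-8,255],
    [0,-0.05,0.02,-8,255]
  ]
}}

```text
clock: 3.7
tcp_pos: [0.2981, 0.8708, 0.3997]
orientation: [-0.109, 0.867, 0.39, 0.291]
wrist_force: [0.2, 0.9, 1.2]
finger_gap: 0.0002
```

```bash

python3 -c "
from h import *
st()"
```

```text
clock 3.7
joint_pos [ 1.2388  0.5723  0.6576  1.0747 -0.263   1.8842]
tcp_pos [0.2981 0.8708 0.3997]
wrist_force [0.1751 0.8888 1.2473]
ft_torque [-0.3648  0.3647  0.0307]
finger_gap 0.00023330821957667214
x [0.5262 0.613  0.5894] z [ 0.4186  0.4166 -0.807 ]
```

>>> {"fn": "send_rows", "kwargs": {
  "targets": [
    [0.01,-0.05,-0.005,-5,255],
    [0.01,-0.05,-0.005,-5,255],
    [0.01,-0.05,-0.005,-5,255],
    [0.01,-0.05,-0.005,-5,255],
    [0.01,-0.05,-0.005,-5,255],
    [0.01,-0.05,-0.005,-5,255],
    [0.01,-0.05,-0.005,0,255],
    [0.01,-0.05,-0.005,0,255],
    [0.01,-0.05,-0.005,0,255],
    [0.01,-0.05,-0.005,0,255]
  ]
}}

```text
clock: 4.7
tcp_pos: [0.3964, 0.3832, 0.349]
orientation: [-0.031, 0.938, 0.156, 0.309]
wrist_force: [0.9, -0.7, 1.8]
finger_gap: -0.0001
```

```bash

python3 -c "
from h import *
st()"
```

```text
clock 4.7
joint_pos [ 0.7822 -0.1741 -0.3913  0.7877 -0.2961  1.9376]
tcp_pos [0.3964 0.3832 0.349 ]
wrist_force [ 0.8855 -0.6893  1.8134]
ft_torque [-0.1343  0.4839 -0.0621]
finger_gap -0.00013878975858213545
x [0.7609 0.2725 0.5889] z [ 0.5695  0.1545 -0.8073]
```

```bash
cat > kin.py <<'E'
import numpy as np
D=[([1.1794,.314,.045,1.3036,0],[.1431,.5564,.2304],[0.0009*0,0,-1]),
([1.1952,.9715,1.2605,1.7821,.0057],[.2318,.8105,.2563],[.0232,.0743,-.997]),
([1.1932,1.0799,1.2637,1.4738,.0175],[.279,.9348,.1837],[.0859,.264,-.9607]),
([1.1888,1.0321,1.2648,1.2862,.0313],[.3079,1.0063,.2648],[.1552,.4703,-.8687]),
([1.2388,.5723,.6576,1.0747,-.263],[.2981,.8708,.3997],[.4186,.4166,-.807]),
([.7822,-.1741,-.3913,.7877,-.2961],[.3964,.3832,.349],[.5695,.1545,-.8073])]
def Ry(t):c,s=np.cos(t),np.sin(t);return np.array([[c,0,s],[0,1,0],[-s,0,c]])
def Rz(t):c,s=np.cos(t),np.sin(t);return np.array([[c,-s,0],[s,c,0],[0,0,1]])
def rows(q,z):
    Z=Rz(q[0]);E=np.eye(3)
    return np.c_[Z@E[:,[0,1,2]],(Z@Ry(q[1]))[:,[0,2]],(Z@Ry(q[1]-q[2]))[:,[0,2]],(Z@Ry(q[1]-q[2]+q[3]))[:,[0,2]],z]
if __name__=='__main__':
    np.set_printoptions(precision=4,suppress=True)
    A=np.vstack([rows(q,z) for q,p,z in D]);b=np.hstack([p for q,p,z in D])
    x,_,r,s=np.linalg.lstsq(A,b,rcond=1e-4);print(x,r,s);print((A@x-b).reshape(-1,3))
E
python3 kin.py
```

```text
[-0.0001  0.08    0.2349  0.0001  0.5182  0.4094  0.0544  0.1409 -0.
  0.3001] 10 [5.3166 4.7441 2.4559 1.1344 1.1306 0.59   0.4464 0.2264 0.1271 0.1267]
[[-0.      0.0001  0.    ]
 [-0.      0.     -0.    ]
 [ 0.     -0.0001  0.    ]
 [ 0.      0.0001  0.    ]
 [ 0.      0.     -0.0001]
 [-0.     -0.      0.    ]]
```

```bash
cat > ik.py <<'E'
import numpy as np
from scipy.optimize import least_squares
from kin import Ry,Rz
lo=np.array([-2.76,-.86,-1.03,-2.2,-1.47]);hi=np.array([2.76,1.69,1.26,2.34,1.5])
def fk(q):
    Z=Rz(q[0]);P=q[1]-q[2]+q[3]
    z=Z@Ry(P)@np.array([np.cos(q[4]),np.sin(q[4]),0])
    p=Z@(np.array([0,.08,.2349])+Ry(q[1])@[0,0,.5182]+Ry(q[1]-q[2])@[.4094,0,.0544]+Ry(P)@[.1409,0,0])+.3001*z
    return p,z
def ik(p,z,q0=[0,-.2,-.4,.8,-.1]):
    f=lambda q:np.r_[fk(q)[0]-p,.3*(fk(q)[1]-z)]
    s=least_squares(f,np.clip(q0,lo+1e-3,hi-1e-3),bounds=(lo,hi));return s.x,np.abs(s.fun).max()
th=np.radians(13.4)
X=np.array([np.cos(th),np.sin(th),0]);Y=np.array([-X[1],X[0],0])
O=np.array([.577,-.0015,0])
def W(x,y,z):return O+x*X+y*Y+np.array([0,0,z])
def tz(t,h=th):t=np.radians(t);return np.array([np.sin(t)*np.cos(h),np.sin(t)*np.sin(h),-np.cos(t)])
E
cat > t.py <<'E'
from ik import *
np.set_printoptions(precision=3,suppress=True)
for t in (36.2,20,0):
  z=tz(t)
  for nm,p in [('bar0pre',W(-.146,0,.113)-.06*z)]+[('bar%.2f'%a,W(.1-.246*np.cos(a)-.003*np.sin(a),0,.11+.246*np.sin(a)+.003*np.cos(a))) for a in (0,.3,.6,.96)]+[('knob',W(-.014,-.148,.147)),('pad',W(.02,0,.066)),('padpre',W(.02,0,.066)-.17*z)]:
    q,e=ik(p+.019*z*(nm[:3]!='pad'),z);print(t,nm,p,q,'err%.4f'%e)
E
python3 t.py
```

```text
36.2 bar0pre [ 0.401 -0.044  0.161] [-0.653 -0.35  -1.003  0.484  0.475] err0.0000
36.2 bar0.00 [ 0.435 -0.035  0.113] [-0.548 -0.179 -1.03   0.264  0.427] err0.0051
36.2 bar0.30 [ 0.445 -0.033  0.186] [-0.524 -0.293 -0.915  0.461  0.418] err0.0000
36.2 bar0.60 [ 0.475 -0.026  0.251] [-0.455 -0.297 -0.748  0.605  0.385] err0.0000
36.2 bar0.96 [ 0.535 -0.012  0.313] [-0.348 -0.215 -0.544  0.693  0.33 ] err0.0000
36.2 knob [ 0.598 -0.149  0.147] [-0.575  0.144 -0.633  0.326  0.441] err0.0000
36.2 pad [0.596 0.003 0.066] [-0.278  0.157 -0.861 -0.015  0.294] err0.0000
36.2 padpre [ 0.499 -0.02   0.203] [-0.429 -0.242 -0.8    0.49   0.372] err0.0000
20 bar0pre [ 0.415 -0.04   0.169] [-0.438 -0.184 -0.755  0.723  0.215] err0.0000
20 bar0.00 [ 0.435 -0.035  0.113] [-0.4   -0.076 -0.826  0.536  0.204] err0.0000
20 bar0.30 [ 0.445 -0.033  0.186] [-0.383 -0.141 -0.68   0.744  0.199] err0.0000
20 bar0.60 [ 0.475 -0.026  0.251] [-0.335 -0.128 -0.501  0.9    0.185] err0.0000
20 bar0.96 [ 0.535 -0.012  0.313] [-0.258 -0.036 -0.268  1.028  0.162] err0.0000
20 knob [ 0.598 -0.149  0.147] [-0.478  0.239 -0.374  0.688  0.225] err0.0000
20 pad [0.596 0.003 0.066] [-0.203  0.239 -0.563  0.45   0.145] err0.0000
20 padpre [ 0.54  -0.01   0.226] [-0.26  -0.013 -0.418  0.856  0.163] err0.0000
0 bar0pre [ 0.435 -0.035  0.173] [-0.265  0.09  -0.429  1.051 -0.   ] err0.0000
0 bar0.00 [ 0.435 -0.035  0.113] [-0.265  0.145 -0.528  0.898 -0.   ] err0.0000
0 bar0.30 [ 0.445 -0.033  0.186] [-0.254  0.099 -0.386  1.085 -0.   ] err0.0000
0 bar0.60 [ 0.475 -0.026  0.251] [-0.223  0.122 -0.195  1.254  0.   ] err0.0000
0 bar0.96 [ 0.535 -0.012  0.313] [-0.172  0.225  0.082  1.427  0.   ] err0.0000
0 knob [ 0.598 -0.149  0.147] [-0.374  0.439 -0.026  1.106  0.   ] err0.0000
0 pad [0.596 0.003 0.066] [-0.129  0.452 -0.169  0.95   0.   ] err0.0000
0 padpre [0.596 0.003 0.236] [-0.129  0.356  0.117  1.333  0.   ] err0.0000
```

```bash
python3 - <<'E'
from ik import *
np.set_printoptions(precision=3,suppress=True)
for t in (36,34,32,30,28):
  for h in (13.4,10,17):
    z=tz(t,np.radians(h));q,e=ik(W(-.146,0,.11)+.015*z,z);print(t,h,q,'%.4f'%e)
E
```

```text
36 13.4 [-0.552 -0.183 -1.03   0.273  0.427] 0.0050
36 10 [-0.523 -0.194 -1.03   0.262  0.384] 0.0077
36 17 [-0.579 -0.17  -1.03   0.284  0.468] 0.0017
34 13.4 [-0.533 -0.184 -1.03   0.275  0.398] 0.0005
34 10 [-0.506 -0.193 -1.03   0.265  0.358] 0.0031
34 17 [-0.558 -0.166 -1.013  0.307  0.435] 0.0000
32 13.4 [-0.513 -0.174 -1.004  0.311  0.368] 0.0000
32 10 [-0.489 -0.188 -1.019  0.282  0.332] 0.0000
32 17 [-0.536 -0.157 -0.986  0.344  0.403] 0.0000
30 13.4 [-0.493 -0.161 -0.975  0.35   0.339] 0.0000
30 10 [-0.471 -0.174 -0.988  0.324  0.305] 0.0000
30 17 [-0.515 -0.146 -0.958  0.38   0.371] 0.0000
28 13.4 [-0.474 -0.147 -0.945  0.389  0.31 ] 0.0000
28 10 [-0.453 -0.159 -0.958  0.365  0.279] 0.0000
28 17 [-0.494 -0.133 -0.93   0.416  0.34 ] 0.0000
```

>>> {"fn": "send_rows", "kwargs": {
  "targets": [
    [0.01,-0.05,-0.01,-4,80],
    [0,-0.05,-0.01,0,80],
    [0,-0.05,-0.01,0,80],
    [0,-0.05,-0.01,0,80],
    [0,-0.05,-0.01,0,80],
    [0,-0.05,-0.02,0,80],
    [0,-0.05,-0.02,0,80],
    [0,-0.05,-0.02,0,80],
    [0,0,0,0,80]
  ]
}}

```text
clock: 5.6
tcp_pos: [0.4066, 0.0081, 0.2476]
orientation: [-0.016, 0.945, 0.114, 0.307]
wrist_force: [0.6, 0.5, -0.5]
finger_gap: 0.0586
```

```bash

python3 -c "
from h import *
st();snap('side','side1.png');snap('top','top1.png')
for c in('side','top'):
    for n in ['swbox','lid_bar','lid_hinge','stay_knob','lever_pad','gland','can','wrench','stay_pivot']:
        print(c,n,[(np.round(d['xyz'],4),round(d['conf'],2)) for d in eyes.tip_of(n,c)])
"
```

```text
clock 5.6
joint_pos [-0.441  -0.5205 -0.8278  0.7306  0.3426  0.9836]
tcp_pos [0.4066 0.0081 0.2476]
wrist_force [ 0.6268  0.4996 -0.4598]
ft_torque [-0.1074  0.5562 -0.0132]
finger_gap 0.05859897219832114
x [0.7857 0.2062 0.5832] z [ 0.5761  0.0995 -0.8113]
side swbox [(array([0.5765, 0.0016, 0.0018]), 0.56)]
side lid_bar [(array([ 0.4367, -0.0352,  0.1122]), 0.76)]
side lid_hinge [(array([0.6777, 0.0239, 0.1085]), 0.8)]
side stay_knob []
side lever_pad []
side gland [(array([0.6047, 0.2086, 0.0004]), 0.86)]
side can [(array([0.5032, 0.1856, 0.0006]), 0.89)]
side wrench []
side stay_pivot [(array([ 0.559 , -0.1235,  0.081 ]), 0.93)]
top swbox [(array([ 0.5805,  0.0014, -0.    ]), 0.8)]
top lid_bar [(array([ 0.4381, -0.0336,  0.1135]), 0.93)]
top lid_hinge [(array([0.6764, 0.0217, 0.1087]), 0.63)]
top stay_knob [(array([ 0.633 , -0.1366,  0.0431]), 0.69)]
top lever_pad []
top gland [(array([0.6076, 0.2065, 0.0008]), 0.95), (array([ 0.4983,  0.1868, -0.0024]), 0.28)]
top can [(array([ 0.5004,  0.1855, -0.0008]), 0.79), (array([ 0.5991, -0.2616,  0.0025]), 0.39)]
top wrench [(array([ 0.5992, -0.2622,  0.0045]), 0.56)]
top stay_pivot [(array([ 0.5615, -0.1305,  0.0837]), 0.55)]
```

>>> {"fn": "send_rows", "kwargs": {
  "targets": [
    [0,-0.025,-0.04,1,80],
    [0.004,-0.024,-0.04,0.5,80],
    [0,0,0,0,80],
    [0.005,0.001,-0.007,0,80],
    [0.01,0.002,-0.014,0,80],
    [0.0,0,0,0,80]
  ]
}}

```text
clock: 7.2
tcp_pos: [0.4259, -0.0291, 0.147]
orientation: [-0.024, 0.942, 0.135, 0.306]
wrist_force: [-0.4, 0.7, 0.5]
finger_gap: 0.0587
```

```bash

python3 -c "
from h import *
st();snap('side','side2.png');snap('top','top2.png')
"
```

```text
clock 7.2
joint_pos [-0.5671 -0.3342 -0.9941  0.4408  0.4267  0.8221]
tcp_pos [ 0.4259 -0.0291  0.147 ]
wrist_force [-0.3666  0.6627  0.4587]
ft_torque [-0.1318  0.5102  0.0355]
finger_gap 0.05869914637633633
x [0.7761 0.2403 0.583 ] z [ 0.5701  0.1275 -0.8116]
```

View pics/side2.png

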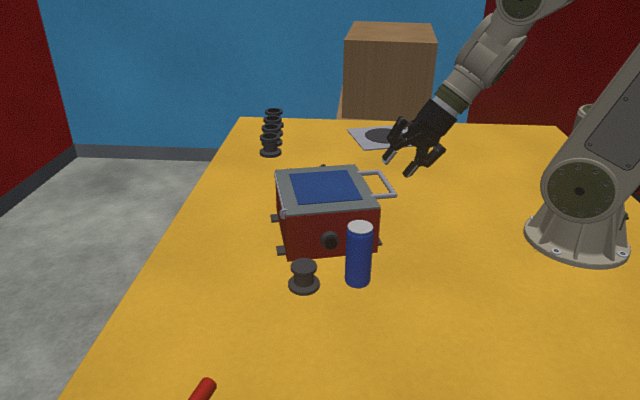

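View pics/top2.png

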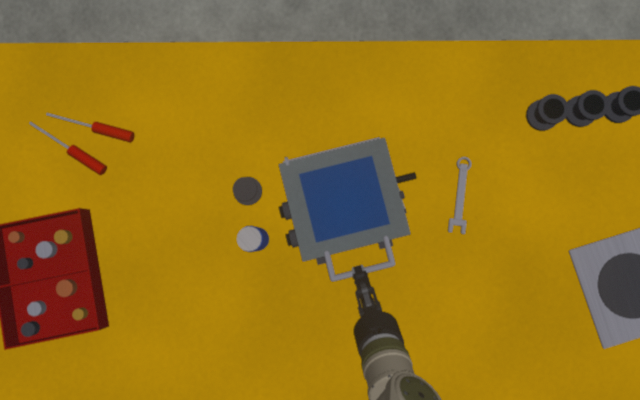

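>>> {"fn": "send_rows", "kwargs": {
  "targets": [
    [0.006,-0.002,-0.015,0,80],
    [0.006,-0.001,-0.015,0,80],
    [0.007,-0.001,-0.016,0,80],
    [0.0,0,0,0,80]
  ]
}}

```text
clock: 7.7
tcp_pos: [0.4499, -0.0365, 0.1079]
orientation: [-0.025, 0.943, 0.136, 0.302]
wrist_force: [0.2, 0.4, -0.2]
finger_gap: 0.0588
```

```bash

python3 -c "
from h import *
st();r=snap('side','side3.png');cv2.imwrite('pics/side3c.png',cv2.resize(cv2.cvtColor(r['img'],cv2.COLOR_RGB2BGR)[100:250,280:500],None,fx=3.5,fy=3.5))
"
```

```text
clock 7.7
joint_pos [-0.5418 -0.1991 -1.025   0.2739  0.4139  0.8426]
tcp_pos [ 0.4499 -0.0365  0.1079]
wrist_force [ 0.2492  0.4392 -0.1904]
ft_torque [-0.1035  0.5385  0.0334]
finger_gap 0.058838505070032916
x [0.78   0.2417 0.5772] z [ 0.5633  0.1303 -0.8159]
```

View pics/side3c.png

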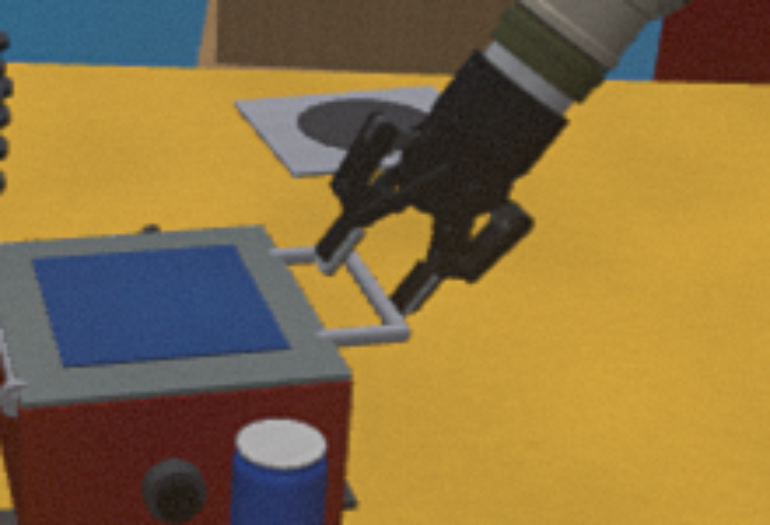

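>>> {"fn": "send_rows", "kwargs": {
  "targets": [
    [-0.004,0,-0.006,0,80],
    [-0.004,0,-0.006,0,80],
    [-0.002,0,0,0,80]
  ]
}}

```text
clock: 8.05
tcp_pos: [0.4447, -0.04, 0.1034]
orientation: [-0.028, 0.944, 0.137, 0.298]
wrist_force: [-0.2, -1.3, -0.3]
finger_gap: 0.0586
```

```bash

python3 -c "
from h import *
s,M=st();d=np.array([.437,-.0352,.113])-s['tcp_pos'];print(d@M)
"
```

```text
clock 8.05
joint_pos [-0.5605 -0.1931 -1.0264  0.2857  0.4205  0.8199]
tcp_pos [ 0.4447 -0.04    0.1034]
wrist_force [-0.2017 -1.3219 -0.2599]
ft_torque [-0.1018  0.4525  0.0049]
finger_gap 0.05856722804764469
x [0.7852 0.2425 0.5698] z [ 0.5546  0.1339 -0.8213]
[ 0.0005 -0.0065 -0.0115]
```

>>> {"fn": "send_rows", "kwargs": {
  "newtons": 30,
  "targets": [
    [0,0,0,0,255],
    [0,0,0,0,255],
    [0,0,0,0,255],
    [0,0,0,0,255],
    [0,0,0,0,255]
  ]
}}

```text
clock: 8.55
tcp_pos: [0.4454, -0.0397, 0.1037]
orientation: [-0.028, 0.944, 0.137, 0.298]
wrist_force: [-1.4, 1.5, 5.2]
finger_gap: 0.0108
```

```bash

python3 -c "
from h import *
s,M=st();r=snap('side','side4.png');cv2.imwrite('pics/side4c.png',cv2.resize(cv2.cvtColor(r['img'],cv2.COLOR_RGB2BGR)[100:250,280:500],None,fx=3.5,fy=3.5))
"
```

```text
clock 8.55
joint_pos [-0.5594 -0.1924 -1.026   0.2844  0.4214  0.821 ]
tcp_pos [ 0.4454 -0.0397  0.1037]
wrist_force [-1.3514  1.5013  5.1615]
ft_torque [ 0.4811  0.1507 -0.0897]
finger_gap 0.010834464224532766
x [0.7844 0.2425 0.5708] z [ 0.5554  0.1348 -0.8206]
```

View pics/side4c.png

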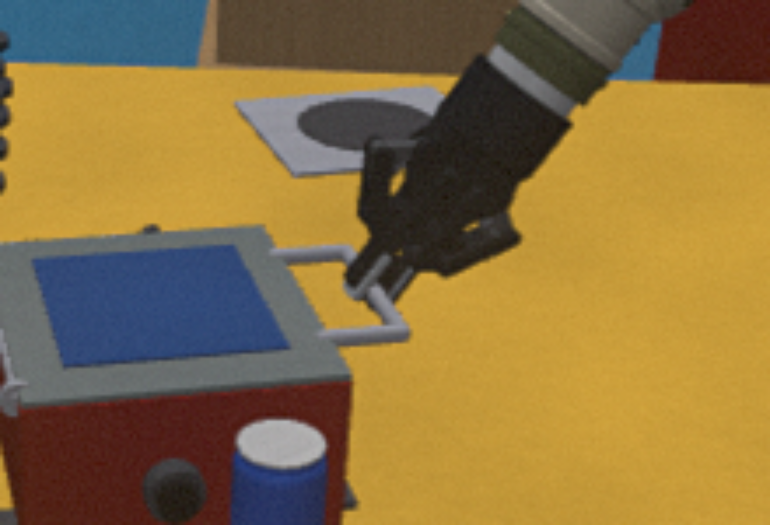

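```bash

python3 -c "
import numpy as np
a=np.linspace(0,.94,21);x=100-246*np.cos(a)-3*np.sin(a);z=110+246*np.sin(a)+3*np.cos(a)
for i,(u,w) in enumerate(zip(np.diff(x),np.diff(z))): print(i+1,round(a[i+1],3),'[%.4f,%.4f,%.4f]'%(u*.9726/1e3,u*.2326/1e3,w/1e3))
"
```

```text
1 0.047 [0.0001,0.0000,0.0116]
2 0.094 [0.0007,0.0002,0.0115]
3 0.141 [0.0012,0.0003,0.0115]
4 0.188 [0.0017,0.0004,0.0114]
5 0.235 [0.0022,0.0005,0.0113]
6 0.282 [0.0027,0.0007,0.0111]
7 0.329 [0.0033,0.0008,0.0110]
8 0.376 [0.0038,0.0009,0.0108]
9 0.423 [0.0042,0.0010,0.0106]
10 0.47 [0.0047,0.0011,0.0104]
11 0.517 [0.0052,0.0012,0.0101]
12 0.564 [0.0057,0.0014,0.0098]
13 0.611 [0.0061,0.0015,0.0095]
14 0.658 [0.0066,0.0016,0.0092]
15 0.705 [0.0070,0.0017,0.0089]
16 0.752 [0.0074,0.0018,0.0085]
17 0.799 [0.0078,0.0019,0.0082]
18 0.846 [0.0081,0.0019,0.0078]
19 0.893 [0.0085,0.0020,0.0074]
20 0.94 [0.0088,0.0021,0.0069]
```

>>> {"fn": "send_rows", "kwargs": {
  "targets": [
    [0,0,0.006,0,255],
    [0.0001,0,0.0057,0,255],
    [0.0007,0.0002,0.0115,0,255],
    [0.0012,0.0003,0.0115,0,255],
    [0.0017,0.0004,0.0114,0,255],
    [0.0022,0.0005,0.0113,0,255],
    [0.0027,0.0007,0.0111,0,255],
    [0.0033,0.0008,0.011,0,255]
  ]
}}

```text
clock: 9.4
tcp_pos: [0.4575, -0.0366, 0.183]
orientation: [-0.028, 0.944, 0.137, 0.298]
wrist_force: [15.8, 2.3, -10.3]
finger_gap: 0.0106
```

```bash

python3 -c "
from h import *
s,M=st()
"
```

```text
clock 9.4
joint_pos [-0.5284 -0.2874 -0.8607  0.5329  0.4076  0.8509]
tcp_pos [ 0.4575 -0.0366  0.183 ]
wrist_force [ 15.7911   2.3479 -10.2936]
ft_torque [ 0.1515 -0.8882 -0.3964]
finger_gap 0.010612277297708705
x [0.7846 0.2429 0.5705] z [ 0.5551  0.135  -0.8208]
```

>>> {"fn": "send_rows", "kwargs": {
  "targets": [
    [0.0058,0.0014,0.0108,0,255],
    [0.0052,0.0012,0.0106,0,255],
    [0.0047,0.0011,0.0104,0,255],
    [0.0052,0.0012,0.0101,0,255],
    [0.0057,0.0014,0.0098,0,255],
    [0.0061,0.0015,0.0095,0,255]
  ]
}}

```text
clock: 10.0
tcp_pos: [0.4869, -0.029, 0.2417]
orientation: [-0.028, 0.946, 0.136, 0.294]
wrist_force: [-9.3, -2.5, 1.7]
finger_gap: 0.0109
```

```bash

python3 -c "
from h import *
s,M=st()
"
```

```text
clock 10.0
joint_pos [-0.4561 -0.2769 -0.7019  0.6617  0.3695  0.9216]
tcp_pos [ 0.4869 -0.029   0.2417]
wrist_force [-9.3492 -2.5192  1.744 ]
ft_torque [-0.3553  2.1389 -0.2902]
finger_gap 0.01091932318356536
x [0.79   0.2403 0.564 ] z [ 0.5488  0.1331 -0.8253]
```

>>> {"fn": "send_rows", "kwargs": {
  "targets": [
    [0.0056,0.0014,0.0092,0,255],
    [0.0065,0.0016,0.0089,0,255],
    [0.0074,0.0018,0.0085,0,255],
    [0.0078,0.0019,0.0082,0,255],
    [0.0081,0.0019,0.0078,0,255],
    [0.0085,0.002,0.0074,0,255],
    [0.0,0.0,0.0,0,255]
  ]
}}

```text
clock: 10.7
tcp_pos: [0.5347, -0.0173, 0.2953]
orientation: [-0.029, 0.944, 0.138, 0.298]
wrist_force: [-2.8, 2.9, 2.4]
finger_gap: 0.0106
```

```bash

python3 -c "
from h import *
s,M=st();r=snap('side','side5.png');cv2.imwrite('pics/side5c.png',cv2.resize(cv2.cvtColor(r['img'],cv2.COLOR_RGB2BGR)[50:270,250:490],None,fx=2.7,fy=2.7))
for n in ('lid_bar','stay_knob'):print([(np.round(d['xyz'],4),round(d['conf'],2)) for d in eyes.tip_of(n,'side')])
"
```

```text
clock 10.7
joint_pos [-0.3736 -0.2175 -0.5372  0.7333  0.3363  0.9965]
tcp_pos [ 0.5347 -0.0173  0.2953]
wrist_force [-2.8426  2.9217  2.4407]
ft_torque [0.6204 0.9349 0.069 ]
finger_gap 0.010605184432487624
x [0.7838 0.2436 0.5713] z [ 0.5555  0.1367 -0.8202]
[(array([ 0.5262, -0.0128,  0.2994]), 0.81)]
[]
```

View pics/side5c.png

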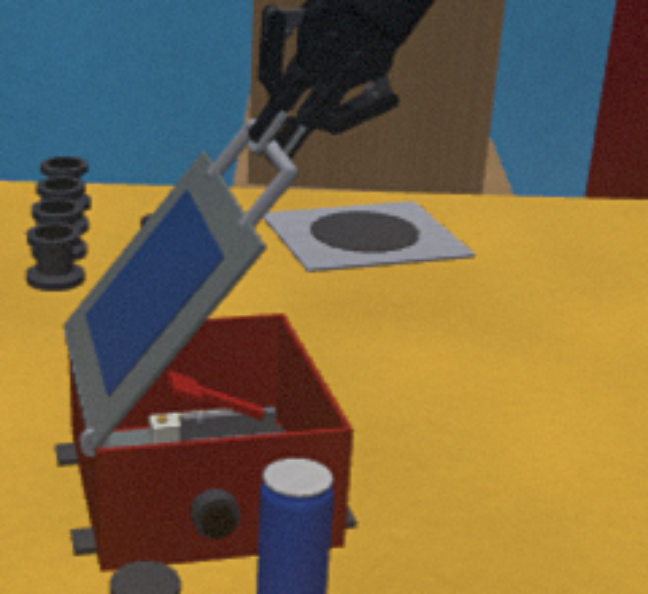

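>>> {"fn": "send_rows", "kwargs": {
  "targets": [
    [0.0045,0.001,0.0036,0,255],
    [0.0045,0.001,0.0036,0,255],
    [0.001,0.0003,0.0007,0,255],
    [0.0,0.0,0.0,0,255]
  ]
}}

```text
clock: 11.25
tcp_pos: [0.5428, -0.0153, 0.3013]
orientation: [-0.029, 0.945, 0.137, 0.297]
wrist_force: [-6.7, 2.8, 1.3]
finger_gap: 0.0107
```

```bash

python3 -c "
from h import *
s,M=st()
"
```

```text
clock 11.25
joint_pos [-0.3593 -0.2027 -0.5102  0.7439  0.3273  1.0103]
tcp_pos [ 0.5428 -0.0153  0.3013]
wrist_force [-6.6507  2.7585  1.2792]
ft_torque [0.5089 1.6311 0.1958]
finger_gap 0.010676761711792021
x [0.786  0.2425 0.5687] z [ 0.553   0.1357 -0.8221]
```

```bash

python3 -c "
from h import *
r=snap('top','top6.png');cv2.imwrite('pics/top6c.png',cv2.resize(cv2.cvtColor(r['img'],cv2.COLOR_RGB2BGR)[100:320,240:500],None,fx=2.7,fy=2.7))
for n in ('lid_bar','stay_knob','stay_pivot'):print([(np.round(d['xyz'],4),round(d['conf'],2)) for d in eyes.tip_of(n,'top')])
from ik import *
O[:]=[.579,-.001,0];print(W(-.014,-.148,.147))
"
```

```text
[(array([ 0.5354, -0.0112,  0.3092]), 0.79)]
[(array([ 0.6167, -0.1422,  0.1323]), 0.64)]
[(array([ 0.562 , -0.1293,  0.0826]), 0.76), (array([0.5013, 0.1849, 0.0007]), 0.39)]
[ 0.5997 -0.1482  0.147 ]
```

View pics/top6c.png

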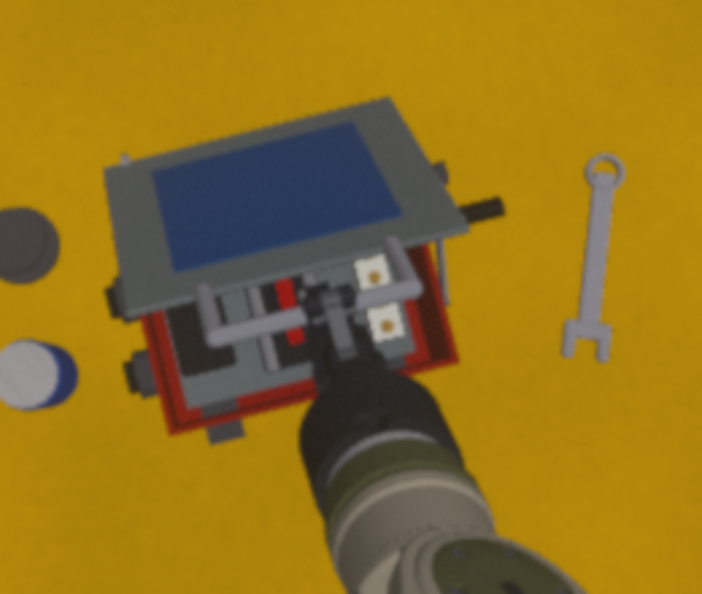

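>>> {"fn": "send_rows", "kwargs": {
  "targets": [
    [0.002,0.0005,0.0014,0,255],
    [0.002,0.0005,0.0014,0,255],
    [0.002,0.0005,0.0014,0,255],
    [0.0,0.0,0.0,0,255]
  ]
}}

```text
clock: 11.85
tcp_pos: [0.5479, -0.014, 0.3048]
orientation: [-0.029, 0.945, 0.137, 0.296]
wrist_force: [-10.9, 1.6, 2.2]
finger_gap: 0.0109
```

```bash

python3 -c "
from h import *
st()
snap('top','top7.png')
for n in ('lid_bar','stay_knob'):print([(np.round(d['xyz'],4),round(d['conf'],2)) for d in eyes.tip_of(n,'top')])
"
```

```text
clock 11.85
joint_pos [-0.3504 -0.1931 -0.4938  0.7498  0.3217  1.0188]
tcp_pos [ 0.5479 -0.014   0.3048]
wrist_force [-10.8787   1.64     2.202 ]
ft_torque [0.2917 2.1327 0.1488]
finger_gap 0.010928712596844706
x [0.7873 0.242  0.5671] z [ 0.5514  0.1351 -0.8232]
[(array([ 0.5393, -0.0086,  0.3123]), 0.98)]
[(array([ 0.6108, -0.1408,  0.1384]), 0.51)]
```

>>> {"fn": "send_rows", "kwargs": {
  "targets": [
    [0,0,0,0,120],
    [0,0,0,0,110],
    [0,0,0,0,110]
  ]
}}

```text
clock: 12.3
tcp_pos: [0.5504, -0.015, 0.3069]
orientation: [-0.027, 0.944, 0.137, 0.299]
wrist_force: [0.0, 0.4, 0.1]
finger_gap: 0.0489
```

```bash

python3 -c "
from h import *
st()
r=snap('side','side8.png');cv2.imwrite('pics/side8c.png',cv2.resize(cv2.cvtColor(r['img'],cv2.COLOR_RGB2BGR)[50:270,250:490],None,fx=2.7,fy=2.7))
snap('top','top8.png')
for n in ('lid_bar','stay_knob'):print([(np.round(d['xyz'],4),round(d['conf'],2)) for d in eyes.tip_of(n,'top')])
"
```

```text
clock 12.3
joint_pos [-0.3508 -0.1926 -0.4916  0.7455  0.3221  1.0182]
tcp_pos [ 0.5504 -0.015   0.3069]
wrist_force [0.0154 0.3613 0.0719]
ft_torque [-0.0967  0.4935 -0.032 ]
finger_gap 0.048889347847435975
x [0.7839 0.2433 0.5713] z [ 0.5563  0.1335 -0.8202]
[(array([ 0.5399, -0.0098,  0.3111]), 0.91)]
[(array([ 0.6109, -0.1439,  0.1402]), 0.8)]
```

View pics/side8c.png

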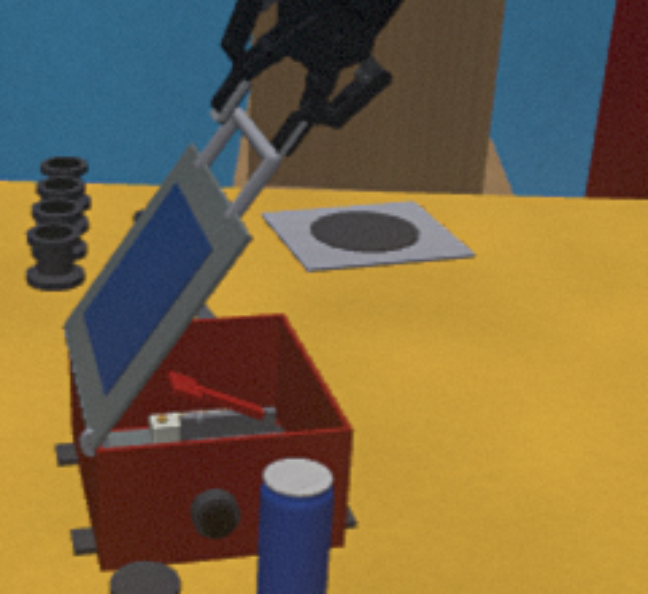

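>>> {"fn": "send_rows", "kwargs": {
  "targets": [
    [-0.0125,-0.003,0.0185,0,110],
    [-0.0125,-0.003,0.0185,0,110],
    [-0.0125,-0.003,0.0185,0,110],
    [-0.0125,-0.003,0.0185,0,110],
    [0,-0.046,0,0,110],
    [0,-0.046,0,0,110],
    [0,-0.046,0,0,110],
    [0.0165,0.003,-0.044,0,110],
    [0.0165,0.003,-0.044,0,110],
    [0.0165,0.003,-0.044,0,110],
    [0.0165,0.003,-0.044,0,110],
    [0,0,0,0,110]
  ]
}}

```text
clock: 13.7
tcp_pos: [0.5628, -0.15, 0.1965]
orientation: [-0.032, 0.946, 0.137, 0.293]
wrist_force: [-1.3, 1.3, -1.2]
finger_gap: 0.0485
```

```bash

python3 -c "
from h import *
s,M=st()
r=snap('top','top9.png');cv2.imwrite('pics/top9c.png',cv2.resize(cv2.cvtColor(r['img'],cv2.COLOR_RGB2BGR)[100:320,240:500],None,fx=2.7,fy=2.7))
k=[d for d in eyes.tip_of('stay_knob','top')]
print(k)
if k:print((k[0]['xyz']-s['tcp_pos'])@M)
"
```

```text
clock 13.7
joint_pos [-0.6306  0.0127 -0.5687  0.5796  0.4503  0.7485]
tcp_pos [ 0.5628 -0.15    0.1965]
wrist_force [-1.2649  1.3461 -1.2471]
ft_torque [-0.1133  0.5332  0.0829]
finger_gap 0.0484905652794859
x [0.7905 0.2397 0.5637] z [ 0.5463  0.1401 -0.8258]
[{'xyz': [0.6141, -0.1452, 0.1379], 'conf': 0.69}]
[0.0087 0.0084 0.0771]
```

View pics/top9c.png

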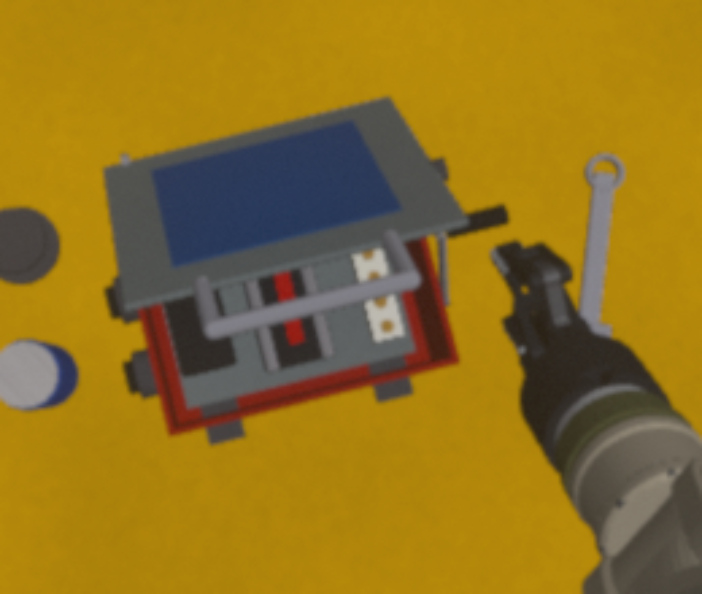

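>>> {"fn": "send_rows", "kwargs": {
  "targets": [
    [0.014,0.0018,-0.017,0,110],
    [0.014,0.0018,-0.017,0,110],
    [0.014,0.0019,-0.017,0,110],
    [0.014,0.002,-0.017,0,110],
    [0,0,0,0,110],
    [0,0,0,0,110]
  ]
}}

```text
clock: 14.4
tcp_pos: [0.6224, -0.1459, 0.1384]
orientation: [-0.027, 0.944, 0.138, 0.299]
wrist_force: [-0.3, -0.1, 0.2]
finger_gap: 0.0488
```

```bash

python3 -c "
from h import *
s,M=st()
r=snap('top','top10.png');cv2.imwrite('pics/top10c.png',cv2.resize(cv2.cvtColor(r['img'],cv2.COLOR_RGB2BGR)[130:270,360:500],None,fx=4,fy=4))
r=snap('side','side10.png');cv2.imwrite('pics/side10c.png',cv2.resize(cv2.cvtColor(r['img'],cv2.COLOR_RGB2BGR)[50:270,250:490],None,fx=2.7,fy=2.7))
"
```

```text
clock 14.4
joint_pos [-0.551   0.1605 -0.5777  0.3745  0.4168  0.8288]
tcp_pos [ 0.6224 -0.1459  0.1384]
wrist_force [-0.3246 -0.0891  0.2315]
ft_torque [-0.1425  0.4618  0.055 ]
finger_gap 0.04876265886212855
x [0.7837 0.2437 0.5713] z [ 0.5565  0.1332 -0.8201]
```

View pics/top10c.png

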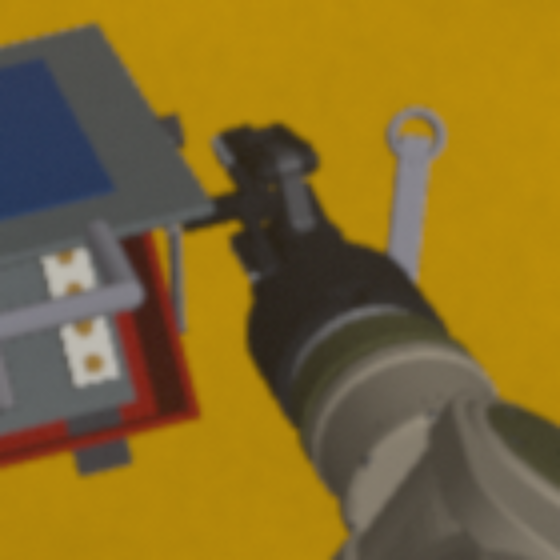

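View pics/side10c.png

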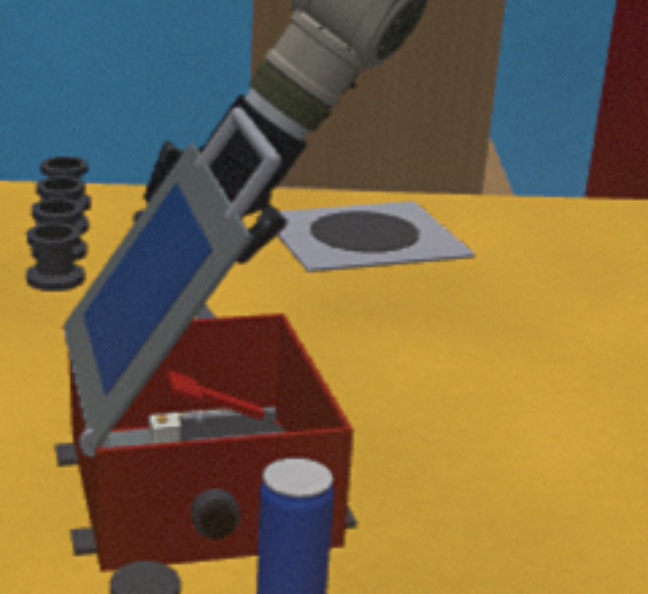

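>>> {"fn": "send_rows", "kwargs": {
  "newtons": 40,
  "targets": [
    [-0.001,-0.001,-0.0055,0,110],
    [0,-0.001,-0.0055,0,110],
    [0,0,0,0,110],
    [0,0,0,0,255],
    [0,0,0,0,255],
    [0,0,0,0,255],
    [0,0,0,0,255],
    [0,0,0,0,255]
  ]
}}

```text
clock: 15.3
tcp_pos: [0.6219, -0.1468, 0.1264]
orientation: [-0.028, 0.944, 0.138, 0.299]
wrist_force: [3.2, 4.0, 3.2]
finger_gap: 0.0137
```

```bash

python3 -c "
from h import *
s,M=st()
r=snap('top','top11.png');cv2.imwrite('pics/top11c.png',cv2.resize(cv2.cvtColor(r['img'],cv2.COLOR_RGB2BGR)[130:270,360:500],None,fx=4,fy=4))
"
```

```text
clock 15.3
joint_pos [-0.5544  0.1757 -0.5944  0.3441  0.4205  0.8255]
tcp_pos [ 0.6219 -0.1468  0.1264]
wrist_force [3.1558 4.0252 3.2209]
ft_torque [ 0.7595 -0.4711 -0.075 ]
finger_gap 0.01366302369972673
x [0.7829 0.2435 0.5725] z [ 0.5571  0.1352 -0.8194]
```

View pics/top11c.png

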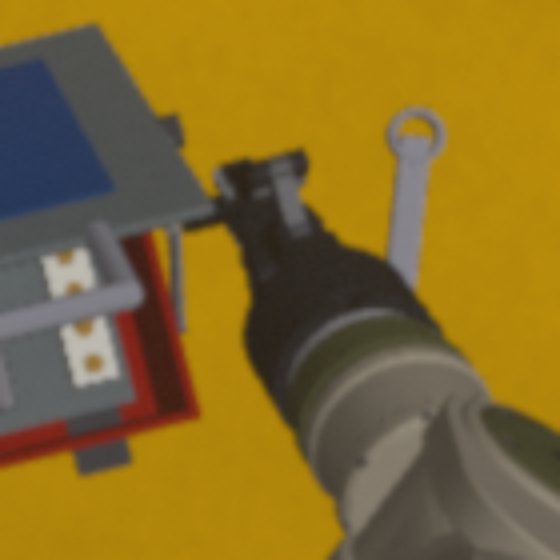

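>>> {"fn": "send_rows", "kwargs": {
  "targets": [
    [-0.0021,-0.0005,0.0013,0,255],
    [-0.0021,-0.0005,0.0013,0,255],
    [-0.0021,-0.0005,0.0013,0,255],
    [-0.0021,-0.0005,0.0013,0,255],
    [-0.0021,-0.0005,0.0013,0,255],
    [-0.0021,-0.0005,0.0013,0,255],
    [0,0,0,0,255]
  ]
}}

```text
clock: 16.05
tcp_pos: [0.6108, -0.1495, 0.1342]
orientation: [-0.028, 0.943, 0.139, 0.3]
wrist_force: [19.6, 5.6, -7.3]
finger_gap: 0.0135
```

```bash

python3 -c "
from h import *
s,M=st()
"
```

```text
clock 16.05
joint_pos [-0.5725  0.1505 -0.603   0.3667  0.4306  0.8065]
tcp_pos [ 0.6108 -0.1495  0.1342]
wrist_force [19.6432  5.5828 -7.3099]
ft_torque [ 0.811  -1.6411 -0.3444]
finger_gap 0.013505108795170187
x [0.7811 0.2447 0.5744] z [ 0.5588  0.1364 -0.818 ]
```

>>> {"fn": "send_rows", "kwargs": {
  "targets": [
    [-0.0017,-0.0004,0.001,0,255],
    [-0.0017,-0.0004,0.001,0,255],
    [0,0,0,0,255]
  ]
}}

```text
clock: 16.35
tcp_pos: [0.609, -0.1497, 0.1365]
orientation: [-0.029, 0.943, 0.14, 0.301]
wrist_force: [31.3, 8.6, -16.7]
finger_gap: 0.0135
```

```bash

python3 -c "
from h import *
s,M=st()
r=snap('top','top12.png');cv2.imwrite('pics/top12c.png',cv2.resize(cv2.cvtColor(r['img'],cv2.COLOR_RGB2BGR)[130:270,360:500],None,fx=4,fy=4))
for n in('lid_bar','stay_knob'):print([(np.round(d['xyz'],4),round(d['conf'],2)) for d in eyes.tip_of(n,'top')])
"
```

```text
clock 16.35
joint_pos [-0.5765  0.1449 -0.6042  0.3714  0.4348  0.8011]
tcp_pos [ 0.609  -0.1497  0.1365]
wrist_force [ 31.2829   8.5806 -16.7424]
ft_torque [ 0.9101 -2.6526 -0.3101]
finger_gap 0.01348841826865556
x [0.7792 0.2462 0.5764] z [ 0.5605  0.138  -0.8166]
[(array([ 0.5404, -0.0091,  0.3118]), 0.61)]
[(array([ 0.6008, -0.15  ,  0.1467]), 0.58)]
```

>>> {"fn": "send_rows", "kwargs": {
  "targets": [
    [0,0,0,0,110],
    [0,0,0,0,110],
    [0,0,0,0,110]
  ]
}}

```text
clock: 16.8
tcp_pos: [0.6038, -0.1509, 0.1341]
orientation: [-0.028, 0.945, 0.137, 0.297]
wrist_force: [-0.7, 0.4, -0.1]
finger_gap: 0.0485
```

```bash

python3 -c "
from h import *
s,M=st()
r=snap('top','top13.png');cv2.imwrite('pics/top13c.png',cv2.resize(cv2.cvtColor(r['img'],cv2.COLOR_RGB2BGR)[100:320,240:500],None,fx=2.7,fy=2.7))
for n in('lid_bar','stay_knob'):print([(np.round(d['xyz'],4),round(d['conf'],2)) for d in eyes.tip_of(n,'top')])
"
```

```text
clock 16.8
joint_pos [-0.5801  0.1419 -0.6084  0.3783  0.4284  0.8004]
tcp_pos [ 0.6038 -0.1509  0.1341]
wrist_force [-0.6575  0.4482 -0.0913]
ft_torque [-0.1526  0.4841 -0.0047]
finger_gap 0.04845268994977362
x [0.7862 0.2422 0.5686] z [ 0.5533  0.134  -0.8221]
[(array([ 0.539 , -0.0079,  0.312 ]), 0.71)]
[(array([ 0.6047, -0.1477,  0.1414]), 0.46)]
```

View pics/top13c.png

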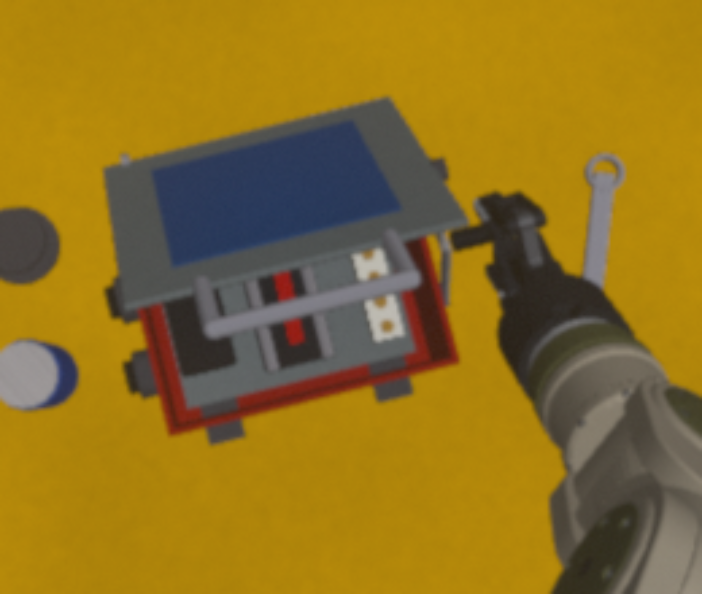

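>>> {"fn": "send_rows", "kwargs": {
  "targets": [
    [-0.01,-0.0024,0.0148,0,110],
    [-0.01,-0.0024,0.0148,0,110],
    [-0.01,-0.0024,0.0148,0,110],
    [-0.01,-0.0024,0.0148,0,110],
    [-0.01,-0.0024,0.0148,0,200]
  ]
}}

```text
clock: 17.45
tcp_pos: [0.5537, -0.1632, 0.2093]
orientation: [-0.028, 0.944, 0.137, 0.298]
wrist_force: [0.5, -0.7, -0.2]
finger_gap: 0.0356
```

```bash

python3 -c "
from h import *
s,M=st()
r=snap('top','top14.png');cv2.imwrite('pics/top14c.png',cv2.resize(cv2.cvtColor(r['img'],cv2.COLOR_RGB2BGR)[130:270,330:510],None,fx=4,fy=4))
for i in range(3):
  eyes.read_camera('top')
  for n in('lid_bar','stay_knob'):print([(np.round(d['xyz'],4),round(d['conf'],2)) for d in eyes.tip_of(n,'top')])
"
```

```text
clock 17.45
joint_pos [-0.6674 -0.0068 -0.5569  0.6152  0.4648  0.7124]
tcp_pos [ 0.5537 -0.1632  0.2093]
wrist_force [ 0.4614 -0.7415 -0.2232]
ft_torque [-0.141   0.5164  0.0424]
finger_gap 0.035635589193047094
x [0.7854 0.2424 0.5696] z [ 0.5544  0.1338 -0.8214]
[(array([ 0.54  , -0.0091,  0.3116]), 0.93)]
[(array([ 0.5984, -0.1482,  0.1455]), 0.86)]
[(array([ 0.5406, -0.0089,  0.3131]), 0.92)]
[(array([ 0.6037, -0.1459,  0.1476]), 0.8)]
[(array([ 0.5388, -0.0085,  0.3135]), 0.65)]
[(array([ 0.6015, -0.1462,  0.1438]), 0.57)]
```

View pics/top14c.png

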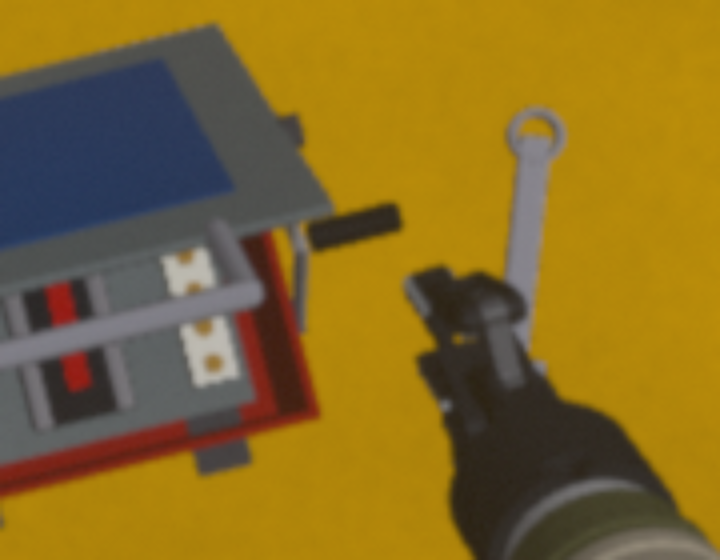

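>>> {"fn": "send_rows", "kwargs": {
  "newtons": 40,
  "targets": [
    [-0.018,0,0.016,0,255],
    [-0.018,0,0.016,0,255],
    [-0.018,0,0.016,0,255],
    [0,0.0475,0,0,255],
    [0,0.0475,0,0,255],
    [0,0.0475,0,0,255],
    [0.0094,0.0023,-0.014,0,255],
    [0.0094,0.0023,-0.014,0,255],
    [0.0094,0.0023,-0.014,0,255],
    [0.0094,0.0023,-0.014,0,255],
    [0.0094,0.0023,-0.014,0,255],
    [0,0,0,0,255]
  ]
}}

```text
clock: 19.15
tcp_pos: [0.5466, -0.0081, 0.1841]
orientation: [-0.029, 0.945, 0.137, 0.296]
wrist_force: [-0.1, 0.4, 0.3]
finger_gap: -0.0002
```

```bash

python3 -c "
from h import *
s,M=st()
r=snap('top','top15.png');cv2.imwrite('pics/top15c.png',cv2.resize(cv2.cvtColor(r['img'],cv2.COLOR_RGB2BGR)[120:290,290:470],None,fx=3.5,fy=3.5))
r=snap('side','side15.png');cv2.imwrite('pics/side15c.png',cv2.resize(cv2.cvtColor(r['img'],cv2.COLOR_RGB2BGR)[50:270,250:490],None,fx=2.7,fy=2.7))
for c in('top','side'):print([(np.round(d['xyz'],4),round(d['conf'],2)) for d in eyes.tip_of('lever_pad',c)])
"
```

```text
clock 19.15
joint_pos [-0.3372 -0.1128 -0.7404  0.4199  0.3158  1.0299]
tcp_pos [ 0.5466 -0.0081  0.1841]
wrist_force [-0.0761  0.3559  0.3146]
ft_torque [-0.0722  0.5238  0.0274]
finger_gap -0.00024177481908501904
x [0.7872 0.2426 0.5669] z [ 0.551   0.136  -0.8234]
[(array([0.5878, 0.0015, 0.0981]), 0.53)]
[(array([0.5881, 0.0045, 0.1008]), 0.63), (array([ 0.5746, -0.002 ,  0.0026]), 0.26)]
```

View pics/side15c.png

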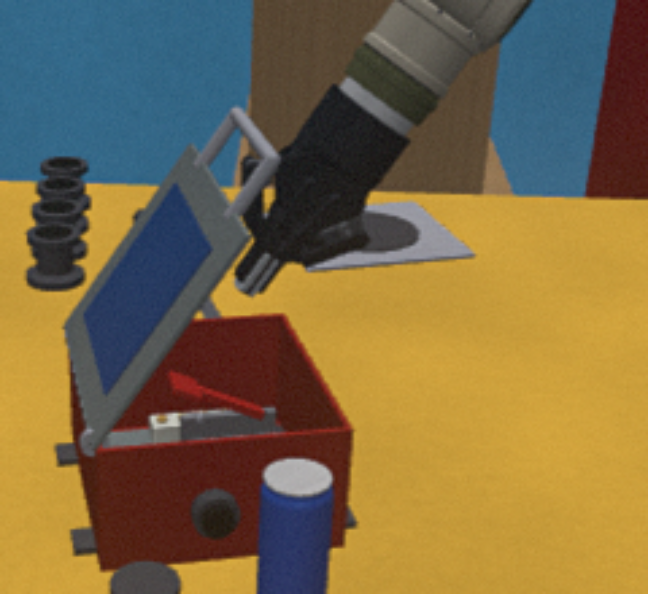

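View pics/top15c.png

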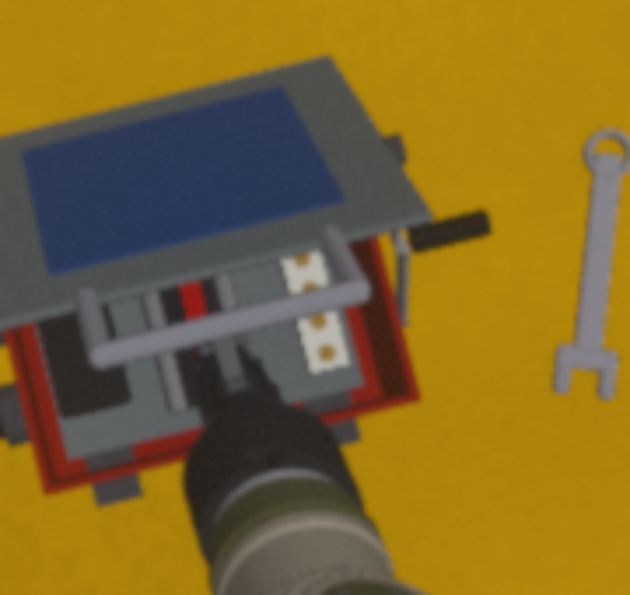

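>>> {"fn": "send_rows", "kwargs": {
  "targets": [
    [0.0082,0.0022,-0.0144,0,255],
    [0.0082,0.0022,-0.0144,0,255],
    [0.0082,0.0022,-0.0144,0,255],
    [0.0082,0.0022,-0.0144,0,255],
    [0.0082,0.0022,-0.0144,0,255],
    [0,0,0,0,255]
  ]
}}

```text
clock: 19.95
tcp_pos: [0.5881, 0.0021, 0.1137]
orientation: [-0.028, 0.945, 0.137, 0.297]
wrist_force: [0.3, -0.1, -0.2]
finger_gap: 0.0001
```

```bash

python3 -c "
from h import *
s,M=st()
r=snap('side','side16.png');cv2.imwrite('pics/side16c.png',cv2.resize(cv2.cvtColor(r['img'],cv2.COLOR_RGB2BGR)[50:270,250:490],None,fx=2.7,fy=2.7))
"
```

```text
clock 19.95
joint_pos [-0.2804  0.0595 -0.7869  0.1831  0.2863  1.0819]
tcp_pos [0.5881 0.0021 0.1137]
wrist_force [ 0.2542 -0.1286 -0.1703]
ft_torque [-0.111   0.4913 -0.049 ]
finger_gap 5.360032207593584e-05
x [0.7861 0.2424 0.5686] z [ 0.5531  0.1346 -0.8221]
```

View pics/side16c.png

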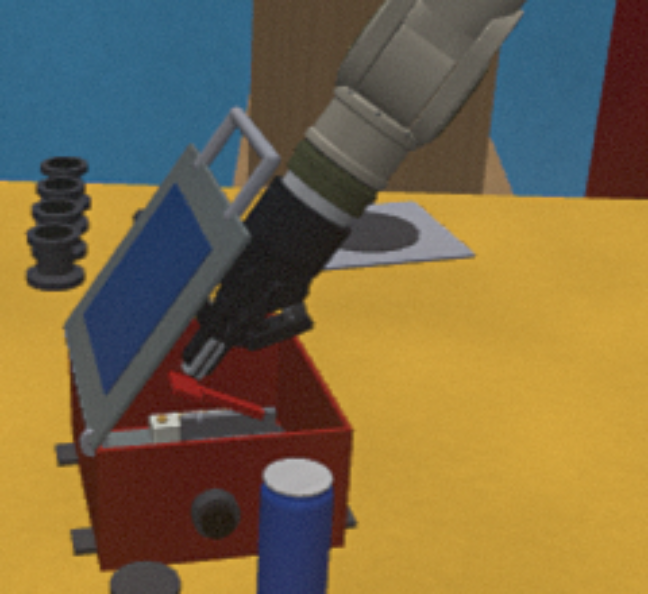

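>>> {"fn": "send_rows", "kwargs": {
  "targets": [
    [0.002,0.0005,-0.006,0,255],
    [0.002,0.0005,-0.006,0,255],
    [0.002,0.0005,-0.006,0,255],
    [0.002,0.0005,-0.006,0,255],
    [0.002,0.0005,-0.006,0,255]
  ]
}}

```text
clock: 20.5
tcp_pos: [0.5996, 0.0042, 0.0853]
orientation: [-0.027, 0.944, 0.137, 0.299]
wrist_force: [0.5, -0.3, 2.8]
finger_gap: 0.0002
```

>>> {"fn": "send_rows", "kwargs": {
  "targets": [
    [0.002,0.0005,-0.004,0,255],
    [0,0,0,0,255]
  ]
}}

```text
clock: 20.7
tcp_pos: [0.5991, 0.0054, 0.0787]
orientation: [-0.028, 0.945, 0.137, 0.296]
wrist_force: [-0.1, 0.5, 0.1]
finger_gap: 0.0003
```

>>> {"fn": "send_rows", "kwargs": {
  "targets": [
    [0,0,-0.004,0,255],
    [0,0,-0.003,0,255],
    [0,0,0,0,255]
  ]
}}

```text
clock: 21.0
tcp_pos: [0.5995, 0.0053, 0.0726]
orientation: [-0.028, 0.945, 0.137, 0.297]
wrist_force: [-0.8, -0.3, 0.5]
finger_gap: -0.0003
```

>>> {"fn": "send_rows", "kwargs": {
  "targets": [
    [0,0,-0.003,0,255],
    [0,0,0,0,255]
  ]
}}

```text
clock: 21.2
tcp_pos: [0.6001, 0.0051, 0.0702]
orientation: [-0.028, 0.944, 0.137, 0.297]
wrist_force: [-0.1, 1.1, 0.2]
finger_gap: 0.0002
```

```bash

python3 -c "
from h import *
s,M=st()
r=snap('side','side17.png');cv2.imwrite('pics/side17c.png',cv2.resize(cv2.cvtColor(r['img'],cv2.COLOR_RGB2BGR)[100:240,250:410],None,fx=4,fy=4))
"
```

```text
clock 21.2
joint_pos [-0.2659  0.1549 -0.8228  0.0472  0.2787  1.095 ]
tcp_pos [0.6001 0.0051 0.0702]
wrist_force [-0.126   1.0765  0.2473]
ft_torque [-0.1035  0.5134  0.0083]
finger_gap 0.0002268629760931652
x [0.7856 0.2425 0.5692] z [ 0.5539  0.1343 -0.8217]
```

View pics/side17c.png

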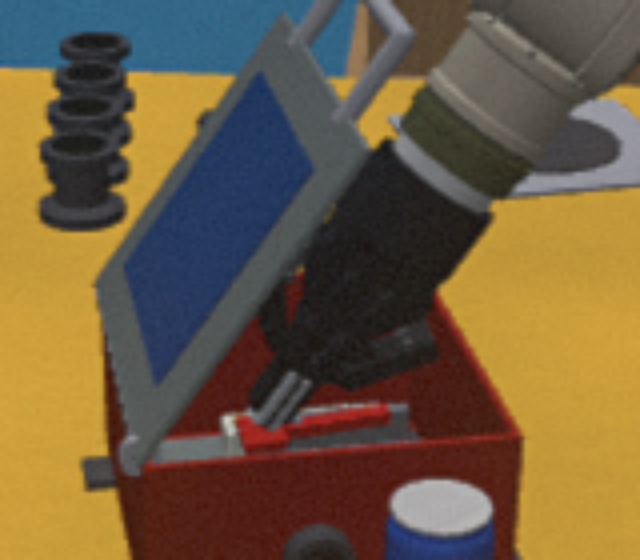

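>>> {"fn": "send_rows", "kwargs": {
  "targets": [
    [0,0,-0.003,0,255],
    [0,0,-0.002,0,255],
    [0,0,0,0,255]
  ]
}}

```text
clock: 21.55
tcp_pos: [0.6028, 0.0048, 0.0687]
orientation: [-0.027, 0.943, 0.138, 0.301]
wrist_force: [-7.4, 0.6, 13.6]
finger_gap: -0.0003
```

>>> {"fn": "send_rows", "kwargs": {
  "targets": [
    [-0.003,-0.0006,0.009,0,255],
    [-0.003,-0.0006,0.009,0,255],
    [-0.003,-0.0006,0.009,0,255],
    [-0.003,-0.0006,0.009,0,255],
    [-0.003,-0.0006,0.009,0,255],
    [-0.009,-0.0022,0.0142,0,255],
    [-0.009,-0.0022,0.0142,0,255],
    [-0.009,-0.0022,0.0142,0,255],
    [-0.009,-0.0022,0.0142,0,200],
    [-0.009,-0.0022,0.0142,0,110],
    [-0.009,-0.0022,0.0142,0,110]
  ]
}}

```text
clock: 22.65
tcp_pos: [0.5308, -0.0112, 0.1969]
orientation: [-0.028, 0.944, 0.137, 0.298]
wrist_force: [0.0, -0.1, 0.4]
finger_gap: 0.0434
```

```bash

python3 -c "
from h import *
s,M=st()
r=snap('side','side18.png');cv2.imwrite('pics/side18c.png',cv2.resize(cv2.cvtColor(r['img'],cv2.COLOR_RGB2BGR)[100:240,250:410],None,fx=4,fy=4))
for c in('side',):print([(np.round(d['xyz'],4),round(d['conf'],2)) for d in eyes.tip_of('lever_pad',c)])
"
```

```text
clock 22.65
joint_pos [-0.3596 -0.1609 -0.7457  0.4643  0.3264  1.0105]
tcp_pos [ 0.5308 -0.0112  0.1969]
wrist_force [ 0.0304 -0.0689  0.406 ]
ft_torque [-0.1548  0.4781 -0.0055]
finger_gap 0.043389163775546934
x [0.7851 0.2427 0.5699] z [ 0.5547  0.1341 -0.8212]
[(array([0.5972, 0.006 , 0.0655]), 0.72)]
```

View pics/side18c.png

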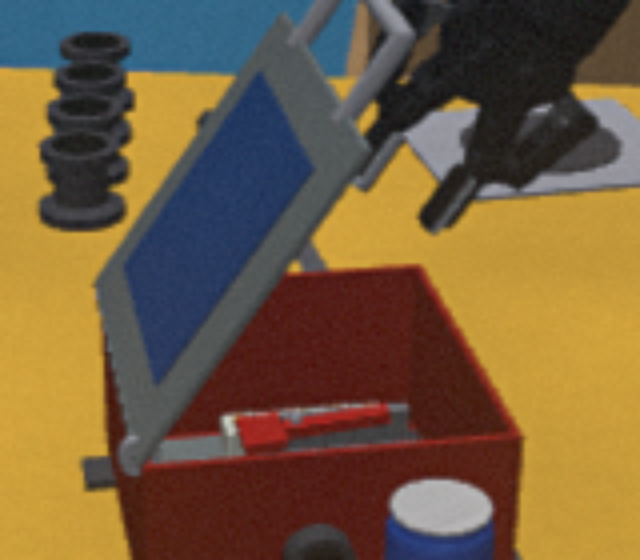

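>>> {"fn": "send_rows", "kwargs": {
  "targets": [
    [-0.016,-0.002,0.019,0,110],
    [-0.015,-0.007,0.019,0,110],
    [0,-0.047,0,0,110],
    [0,-0.047,0,0,110],
    [0,-0.046,0,0,110],
    [0.016,0,-0.008,0,110],
    [0.016,0,-0.008,0,110],
    [0.016,0,-0.008,0,110],
    [0.017,0,-0.009,0,110],
    [0,0,0,0,110]
  ]
}}

```text
clock: 23.75
tcp_pos: [0.5661, -0.1599, 0.1989]
orientation: [-0.029, 0.945, 0.137, 0.297]
wrist_force: [-0.3, 1.2, -0.4]
finger_gap: 0.0484
```

```bash

python3 -c "
from h import *
s,M=st()
print((np.array([.601,-.147,.1457])-s['tcp_pos'])@M)
r=snap('top','top19.png')
for n in('lid_bar','stay_knob'):print([(np.round(d['xyz'],4),round(d['conf'],2)) for d in eyes.tip_of(n,'top')])
"
```

```text
clock 23.75
joint_pos [-0.6444  0.0206 -0.5576  0.5795  0.4563  0.7347]
tcp_pos [ 0.5661 -0.1599  0.1989]
wrist_force [-0.3058  1.1731 -0.406 ]
ft_torque [-0.0841  0.5385 -0.0493]
finger_gap 0.048382118573745185
x [0.7861 0.2425 0.5686] z [ 0.5528  0.1357 -0.8222]
[ 0.0003 -0.0042  0.0648]
[(array([ 0.5402, -0.01  ,  0.3104]), 0.8)]
[(array([ 0.6025, -0.1474,  0.1456]), 0.75)]
```

>>> {"fn": "send_rows", "kwargs": {
  "newtons": 40,
  "targets": [
    [0.0106,0.0031,-0.016,0,110],
    [0.0106,0.0031,-0.016,0,110],
    [0.0106,0.0031,-0.016,0,110],
    [0.0106,0.0031,-0.016,0,110],
    [0,0,0,0,110],
    [0,0,0,0,255],
    [0,0,0,0,255],
    [0,0,0,0,255],
    [0,0,0,0,255],
    [0,0,0,0,255]
  ]
}}

```text
clock: 24.9
tcp_pos: [0.6086, -0.1481, 0.1385]
orientation: [-0.027, 0.944, 0.137, 0.299]
wrist_force: [-1.1, 0.9, 5.7]
finger_gap: 0.0135
```

```bash

python3 -c "
from h import *
s,M=st()
print((np.array([.601,-.147,.1457])-s['tcp_pos'])@M)
"
```

```text
clock 24.9
joint_pos [-0.5705  0.1403 -0.6008  0.3795  0.4261  0.8104]
tcp_pos [ 0.6086 -0.1481  0.1385]
wrist_force [-1.1027  0.9448  5.671 ]
ft_torque [ 0.5039  0.0586 -0.0762]
finger_gap 0.013547227532965467
x [0.7837 0.2429 0.5717] z [ 0.5567  0.1338 -0.8199]
[-0.0016 -0.0029 -0.01  ]
```

>>> {"fn": "send_rows", "kwargs": {
  "targets": [
    [0.0023,0.0005,-0.0012,0,255],
    [0.0023,0.0005,-0.0013,0,255],
    [0.0023,0.0005,-0.0015,0,255],
    [0.0022,0.0005,-0.0016,0,255],
    [0.0021,0.0005,-0.0018,0,255],
    [0.0021,0.0005,-0.0019,0,255],
    [0,0,0,0,255]
  ]
}}

```text
clock: 25.6
tcp_pos: [0.6219, -0.1447, 0.1283]
orientation: [-0.028, 0.944, 0.137, 0.298]
wrist_force: [3.9, 2.1, 2.1]
finger_gap: 0.0133
```

```bash

python3 -c "
from h import *
s,M=st()
r=snap('top','top20.png')
for n in('lid_bar','stay_knob'):print([(np.round(d['xyz'],4),round(d['conf'],2)) for d in eyes.tip_of(n,'top')])
"
```

```text
clock 25.6
joint_pos [-0.5499  0.1719 -0.5927  0.349   0.417   0.8301]
tcp_pos [ 0.6219 -0.1447  0.1283]
wrist_force [3.9071 2.1372 2.0965]
ft_torque [ 0.5027 -0.0774 -0.2166]
finger_gap 0.013278191661275062
x [0.7842 0.243  0.571 ] z [ 0.5557  0.1344 -0.8204]
[(array([ 0.5381, -0.0076,  0.3108]), 0.98)]
[(array([ 0.5591, -0.1295,  0.0806]), 0.17)]
```

>>> {"fn": "send_rows", "kwargs": {
  "targets": [
    [0,0,0,0,150],
    [0,0,0,0,110],
    [0,0,0,0,110]
  ]
}}

```text
clock: 26.05
tcp_pos: [0.6203, -0.1448, 0.1267]
orientation: [-0.028, 0.945, 0.137, 0.297]
wrist_force: [0.9, -0.9, 0.5]
finger_gap: 0.0483
```

```bash

python3 -c "
from h import *
s,M=st()
r=snap('top','top21.png')
for n in('lid_bar','stay_knob'):print([(np.round(d['xyz'],4),round(d['conf'],2)) for d in eyes.tip_of(n,'top')])
"
```

```text
clock 26.05
joint_pos [-0.5506  0.1725 -0.5945  0.35    0.4153  0.8294]
tcp_pos [ 0.6203 -0.1448  0.1267]
wrist_force [ 0.8681 -0.9131  0.5344]
ft_torque [-0.044   0.5048  0.0189]
finger_gap 0.04827468003077282
x [0.7864 0.2422 0.5682] z [ 0.5529  0.134  -0.8224]
[(array([ 0.5366, -0.0067,  0.3099]), 0.76)]
[(array([ 0.615 , -0.1442,  0.1346]), 0.44)]
```

Lid stands on the broken stay. Retreat and re-measure.

>>> {"fn": "send_rows", "kwargs": {
  "targets": [
    [-0.01,-0.0024,0.0148,0,110],
    [-0.01,-0.0024,0.0148,0,110],
    [-0.01,-0.0024,0.0148,0,110],
    [-0.01,-0.0024,0.0148,0,110],
    [-0.01,-0.0024,0.0148,0,110],
    [-0.015,-0.0036,0.022,0,110]
  ]
}}

```text
clock: 26.8
tcp_pos: [0.5552, -0.16, 0.2231]
orientation: [-0.028, 0.945, 0.137, 0.297]
wrist_force: [0.3, -1.0, 0.8]
finger_gap: 0.0484
```

```bash

python3 -c "
from h import *
s,M=st()
r=snap('top','top22.png');cv2.imwrite('pics/top22c.png',cv2.resize(cv2.cvtColor(r['img'],cv2.COLOR_RGB2BGR)[100:320,240:500],None,fx=2.7,fy=2.7))
for n in('lid_bar','stay_knob'):print([(np.round(d['xyz'],4),round(d['conf'],2)) for d in eyes.tip_of(n,'top')])
r=snap('side','side22.png')
for n in('lid_bar',):print([(np.round(d['xyz'],4),round(d['conf'],2)) for d in eyes.tip_of(n,'side')])
"
```

```text
clock 26.8
joint_pos [-0.6596 -0.0176 -0.5309  0.6507  0.4619  0.7196]
tcp_pos [ 0.5552 -0.16    0.2231]
wrist_force [ 0.2857 -1.0475  0.7781]
ft_torque [-0.1207  0.4775 -0.0099]
finger_gap 0.048396934842794406
x [0.7861 0.2424 0.5686] z [ 0.553   0.1351 -0.8222]
[(array([0.5974, 0.0046, 0.0667]), 0.68), (array([ 0.5965, -0.2629,  0.0008]), 0.67), (array([ 0.5368, -0.0112,  0.31  ]), 0.59)]
[(array([0.5781, 0.0013, 0.0019]), 0.68), (array([ 0.6146, -0.1423,  0.1353]), 0.67)]
[(array([ 0.5343, -0.014 ,  0.311 ]), 0.62)]
```

View pics/top22c.png

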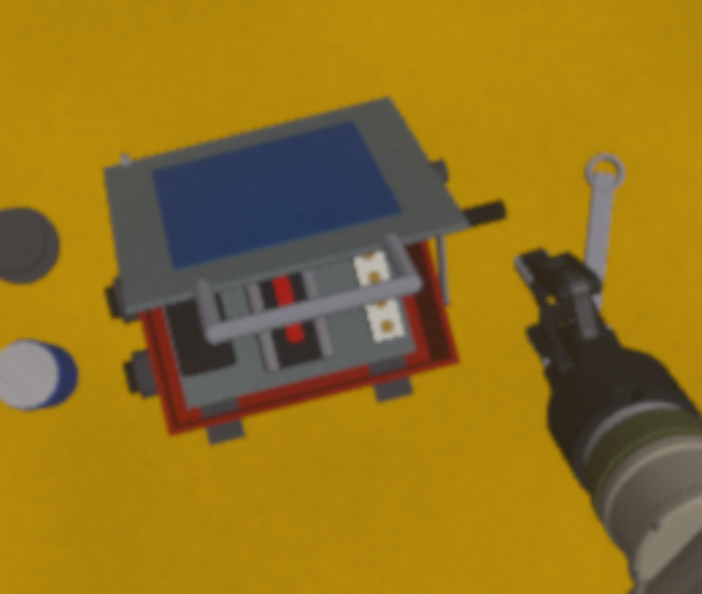

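>>> {"fn": "send_rows", "kwargs": {
  "targets": [
    [-0.026,-0.006,0.041,0,110],
    [-0.026,-0.006,0.041,0,110],
    [-0.026,-0.006,0.041,0,110],
    [0.004,0.045,0.007,0,110],
    [0.006,0.045,0.008,0,110],
    [0.006,0.045,0.008,0,110],
    [0.004,0.017,0.008,0,110],
    [0,0,0,0,110]
  ]
}}

```text
clock: 27.85
tcp_pos: [0.4985, -0.0238, 0.378]
orientation: [-0.028, 0.944, 0.14, 0.298]
wrist_force: [0.1, -0.7, -0.2]
finger_gap: 0.0484
```

```bash

python3 -c "
from h import *
s,M=st()
r=snap('side','side23.png');cv2.imwrite('pics/side23c.png',cv2.resize(cv2.cvtColor(r['img'],cv2.COLOR_RGB2BGR)[50:270,250:490],None,fx=2.7,fy=2.7))
for c in('side','top'):
  if c=='top':eyes.read_camera('top')
  for d in eyes.tip_of('lid_bar',c): print(np.round(d['xyz'],4),d['conf'],(d['xyz']-s['tcp_pos'])@M)
"
```

```text
clock 27.85
joint_pos [-0.4315 -0.2962 -0.3861  0.9823  0.3642  0.9394]
tcp_pos [ 0.4985 -0.0238  0.378 ]
wrist_force [ 0.0833 -0.6841 -0.1802]
ft_torque [-0.1199  0.4821 -0.0239]
finger_gap 0.048395785148221855
x [0.7833 0.2466 0.5707] z [ 0.5549  0.1367 -0.8206]
[ 0.5371 -0.0102  0.3087] 0.93 [-0.006  -0.0043  0.0801]
```

View pics/side23c.png

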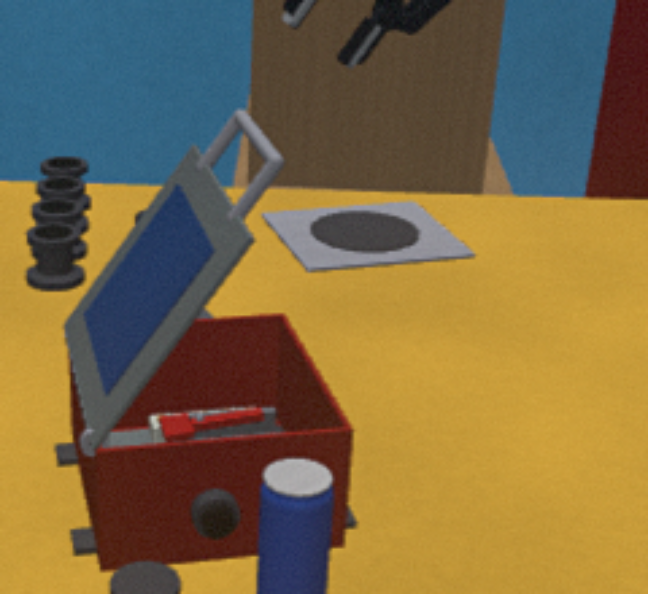

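>>> {"fn": "send_rows", "kwargs": {
  "newtons": 30,
  "targets": [
    [0.009,0.003,-0.0158,0,110],
    [0.009,0.003,-0.0158,0,110],
    [0.009,0.003,-0.0158,0,110],
    [0.009,0.003,-0.0158,0,110],
    [0.0094,0.003,-0.0158,0,110],
    [0,0,0,0,110],
    [0,0,0,0,255],
    [0,0,0,0,255],
    [0,0,0,0,255],
    [0,0,0,0,255]
  ]
}}

```text
clock: 29.05
tcp_pos: [0.5439, -0.012, 0.2998]
orientation: [-0.027, 0.944, 0.137, 0.298]
wrist_force: [-1.9, -2.0, 1.6]
finger_gap: 0.0108
```

```bash

python3 -c "
from h import *
s,M=st()
r=snap('side','side24.png');cv2.imwrite('pics/side24c.png',cv2.resize(cv2.cvtColor(r['img'],cv2.COLOR_RGB2BGR)[50:270,250:490],None,fx=2.7,fy=2.7))
"
```

```text
clock 29.05
joint_pos [-0.3487 -0.2046 -0.5178  0.7308  0.3203  1.0215]
tcp_pos [ 0.5439 -0.012   0.2998]
wrist_force [-1.8565 -2.0016  1.6122]
ft_torque [-0.1468  0.4849 -0.4257]
finger_gap 0.010805827540577028
x [0.7845 0.2421 0.5709] z [ 0.5561  0.1328 -0.8205]
```

View pics/side24c.png

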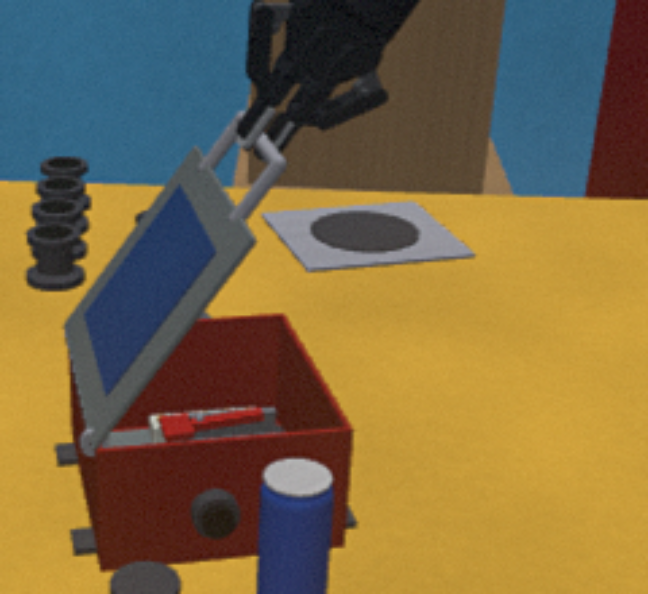

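```bash

python3 -c "
import numpy as np
a=np.r_[np.linspace(.94,.14,21),.11,.08,.06,.04,.02,0];x=100-246*np.cos(a)-3*np.sin(a);z=110+246*np.sin(a)+3*np.cos(a)
for i,(u,w) in enumerate(zip(np.diff(x),np.diff(z))): print(i+1,round(a[i+1],3),'[%.4f,%.4f,%.4f,0,255],'%(u*.9726/1e3,u*.2326/1e3,w/1e3))
"
```

```text
1 0.9 [-0.0075,-0.0018,-0.0059,0,255],
2 0.86 [-0.0073,-0.0017,-0.0062,0,255],
3 0.82 [-0.0070,-0.0017,-0.0065,0,255],
4 0.78 [-0.0068,-0.0016,-0.0068,0,255],
5 0.74 [-0.0065,-0.0016,-0.0070,0,255],
6 0.7 [-0.0062,-0.0015,-0.0073,0,255],
7 0.66 [-0.0059,-0.0014,-0.0076,0,255],
8 0.62 [-0.0056,-0.0013,-0.0078,0,255],
9 0.58 [-0.0053,-0.0013,-0.0081,0,255],
10 0.54 [-0.0050,-0.0012,-0.0083,0,255],
11 0.5 [-0.0047,-0.0011,-0.0085,0,255],
12 0.46 [-0.0043,-0.0010,-0.0087,0,255],
13 0.42 [-0.0040,-0.0009,-0.0089,0,255],
14 0.38 [-0.0036,-0.0009,-0.0090,0,255],
15 0.34 [-0.0033,-0.0008,-0.0092,0,255],
16 0.3 [-0.0029,-0.0007,-0.0093,0,255],
17 0.26 [-0.0025,-0.0006,-0.0094,0,255],
18 0.22 [-0.0022,-0.0005,-0.0095,0,255],
19 0.18 [-0.0018,-0.0004,-0.0096,0,255],
20 0.14 [-0.0014,-0.0003,-0.0097,0,255],
21 0.11 [-0.0008,-0.0002,-0.0073,0,255],
22 0.08 [-0.0006,-0.0001,-0.0073,0,255],
23 0.06 [-0.0003,-0.0001,-0.0049,0,255],
24 0.04 [-0.0002,-0.0000,-0.0049,0,255],
25 0.02 [-0.0001,-0.0000,-0.0049,0,255],
26 0.0 [0.0000,0.0000,-0.0049,0,255],
```

>>> {"fn": "send_rows", "kwargs": {
  "targets": [
    [-0.0037,-0.0009,-0.003,0,255],
    [-0.0038,-0.0009,-0.0029,0,255],
    [-0.0073,-0.0017,-0.0062,0,255],
    [-0.007,-0.0017,-0.0065,0,255],
    [-0.0068,-0.0016,-0.0068,0,255]
  ]
}}

```text
clock: 29.6
tcp_pos: [0.5144, -0.0194, 0.2729]
orientation: [-0.026, 0.944, 0.137, 0.298]
wrist_force: [-1.2, -6.5, 2.8]
finger_gap: 0.0108
```

```bash

python3 -c "
from h import *
s,M=st()"
```

```text
clock 29.6
joint_pos [-0.3963 -0.2488 -0.6125  0.6955  0.342   0.9774]
tcp_pos [ 0.5144 -0.0194  0.2729]
wrist_force [-1.1628 -6.4583  2.8301]
ft_torque [-0.7922  0.284  -0.917 ]
finger_gap 0.010775647051226998
x [0.7855 0.2424 0.5694] z [ 0.5549  0.1314 -0.8215]
```

>>> {"fn": "send_rows", "kwargs": {
  "targets": [
    [-0.0065,-0.0016,-0.007,0,255],
    [-0.0062,-0.0015,-0.0073,0,255],
    [-0.0059,-0.0014,-0.0076,0,255],
    [-0.0056,-0.0013,-0.0078,0,255],
    [-0.0053,-0.0013,-0.0081,0,255],
    [-0.005,-0.0012,-0.0083,0,255]
  ]
}}

```text
clock: 30.2
tcp_pos: [0.4801, -0.0277, 0.2262]
orientation: [-0.027, 0.945, 0.137, 0.297]
wrist_force: [-1.0, -4.6, 1.9]
finger_gap: 0.0104
```

```bash

python3 -c "
from h import *
s,M=st()"
```

```text
clock 30.2
joint_pos [-0.4632 -0.2864 -0.7508  0.6171  0.374   0.9148]
tcp_pos [ 0.4801 -0.0277  0.2262]
wrist_force [-0.9967 -4.611   1.8614]
ft_torque [-0.7547  0.5142 -0.8691]
finger_gap 0.010369654577069003
x [0.7858 0.2423 0.5691] z [ 0.5546  0.1315 -0.8217]
```

>>> {"fn": "send_rows", "kwargs": {
  "targets": [
    [-0.0047,-0.0011,-0.0085,0,255],
    [-0.0043,-0.001,-0.0087,0,255],
    [-0.004,-0.0009,-0.0089,0,255],
    [-0.0036,-0.0009,-0.009,0,255],
    [-0.0033,-0.0008,-0.0092,0,255],
    [-0.0029,-0.0007,-0.0093,0,255],
    [-0.0025,-0.0006,-0.0094,0,255]
  ]
}}

```text
clock: 30.9
tcp_pos: [0.4544, -0.0336, 0.163]
orientation: [-0.027, 0.945, 0.136, 0.297]
wrist_force: [1.4, -7.2, -0.9]
finger_gap: 0.0108
```

```bash

python3 -c "
from h import *
s,M=st()"
```

```text
clock 30.9
joint_pos [-0.5207 -0.274  -0.9061  0.471   0.3999  0.8597]
tcp_pos [ 0.4544 -0.0336  0.163 ]
wrist_force [ 1.4494 -7.2057 -0.9013]
ft_torque [-0.9052  0.3414 -1.0125]
finger_gap 0.01083667709989295
x [0.7864 0.242  0.5684] z [ 0.5539  0.1312 -0.8222]
```

>>> {"fn": "send_rows", "kwargs": {
  "targets": [
    [-0.0022,-0.0005,-0.0095,0,255],
    [-0.0018,-0.0004,-0.0096,0,255],
    [-0.0014,-0.0003,-0.0097,0,255],
    [-0.0008,-0.0002,-0.0073,0,255],
    [-0.0006,-0.0001,-0.0073,0,255]
  ]
}}

```text
clock: 31.4
tcp_pos: [0.4475, -0.0353, 0.1196]
orientation: [-0.026, 0.945, 0.136, 0.297]
wrist_force: [-0.2, -7.5, -1.0]
finger_gap: 0.0112
```

```bash

python3 -c "
from h import *
s,M=st()"
```

```text
clock 31.4
joint_pos [-0.5373 -0.2222 -0.9966  0.3352  0.4066  0.8437]
tcp_pos [ 0.4475 -0.0353  0.1196]
wrist_force [-0.1964 -7.5009 -0.9812]
ft_torque [-1.1117  0.53   -1.0681]
finger_gap 0.01118967526839957
x [0.7867 0.242  0.5679] z [ 0.5536  0.1305 -0.8225]
```

>>> {"fn": "send_rows", "kwargs": {
  "targets": [
    [-0.0003,-0.0001,-0.0045,0,255],
    [-0.0002,0,-0.0045,0,255],
    [-0.0001,0,-0.004,0,255],
    [0,0,-0.003,0,255],
    [0,0,0,0,255]
  ]
}}

```text
clock: 31.9
tcp_pos: [0.4467, -0.0353, 0.1034]
orientation: [-0.026, 0.945, 0.136, 0.296]
wrist_force: [0.3, -7.2, -3.5]
finger_gap: 0.0108
```

```bash

python3 -c "
from h import *
s,M=st()
r=snap('side','side25.png');cv2.imwrite('pics/side25c.png',cv2.resize(cv2.cvtColor(r['img'],cv2.COLOR_RGB2BGR)[130:270,250:410],None,fx=4,fy=4))
"
```

```text
clock 31.9
joint_pos [-0.5386 -0.1935 -1.0266  0.2778  0.4067  0.8425]
tcp_pos [ 0.4467 -0.0353  0.1034]
wrist_force [ 0.3138 -7.1757 -3.5361]
ft_torque [-1.1506  0.6815 -1.1024]
finger_gap 0.010766276815505137
x [0.7873 0.2416 0.5672] z [ 0.5528  0.1305 -0.823 ]
```

View pics/side25c.png

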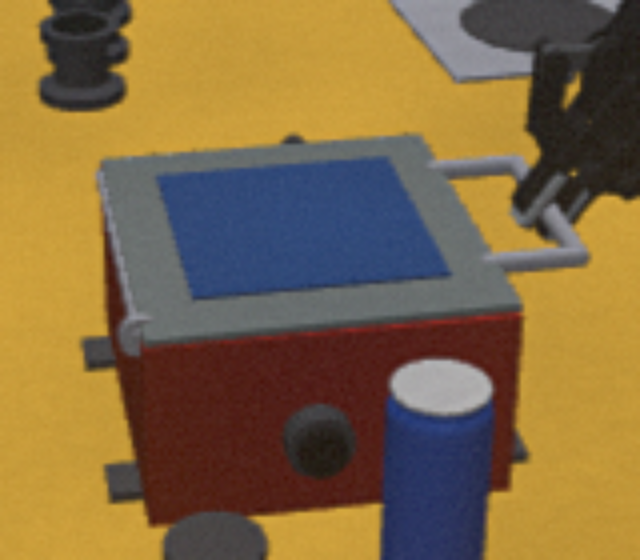

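>>> {"fn": "send_rows", "kwargs": {
  "targets": [
    [0,0,-0.002,0,255],
    [0,0,-0.002,0,255],
    [0,0,0,0,255]
  ]
}}

```text
clock: 32.25
tcp_pos: [0.4467, -0.0353, 0.1004]
orientation: [-0.028, 0.945, 0.136, 0.295]
wrist_force: [-11.4, -5.4, 3.2]
finger_gap: 0.0111
```

>>> {"fn": "send_rows", "kwargs": {
  "targets": [
    [0,0,-0.002,0,255],
    [0,0,-0.001,0,255],
    [0,0,0,0,255]
  ]
}}

```text
clock: 32.55
tcp_pos: [0.4475, -0.0352, 0.0993]
orientation: [-0.028, 0.945, 0.136, 0.295]
wrist_force: [-22.4, -4.8, 19.2]
finger_gap: 0.0104
```

```bash

python3 -c "
from h import *
s,M=st()
r=snap('side','side26.png')
r=snap('top','top26.png')
for c in('side','top'):
  for n in('lid_bar','stay_knob'):print(c,[(np.round(d['xyz'],4),round(d['conf'],2)) for d in eyes.tip_of(n,c)])
"
```

```text
clock 32.55
joint_pos [-0.5381 -0.1804 -1.0276  0.2693  0.4078  0.8414]
tcp_pos [ 0.4475 -0.0352  0.0993]
wrist_force [-22.4293  -4.8217  19.2082]
ft_torque [-0.1562  2.1848 -0.2396]
finger_gap 0.010429075883995196
x [0.7893 0.2414 0.5647] z [ 0.5491  0.1342 -0.8249]
side [(array([ 0.4375, -0.0363,  0.1154]), 0.59)]
side []
top []
top [(array([ 0.6306, -0.1384,  0.043 ]), 0.71)]
```

>>> {"fn": "send_rows", "kwargs": {
  "targets": [
    [-0.001,0,0.0012,0,255],
    [0,0,0,0,130],
    [0,0,0,0,110],
    [0,0,0,0,110]
  ]
}}

```text
clock: 33.25
tcp_pos: [0.4479, -0.0344, 0.1005]
orientation: [-0.029, 0.945, 0.138, 0.296]
wrist_force: [0.2, 0.3, 0.4]
finger_gap: 0.0487
```

```bash

python3 -c "
from h import *
s,M=st()
r=snap('side','side27.png');cv2.imwrite('pics/side27c.png',cv2.resize(cv2.cvtColor(r['img'],cv2.COLOR_RGB2BGR)[130:270,250:410],None,fx=4,fy=4))
"
```

```text
clock 33.25
joint_pos [-0.5381 -0.1824 -1.027   0.2708  0.4111  0.8396]
tcp_pos [ 0.4479 -0.0344  0.1005]
wrist_force [0.2367 0.3329 0.4265]
ft_torque [-0.1633  0.501  -0.0013]
finger_gap 0.04867968767882261
x [0.787  0.2431 0.5671] z [ 0.551   0.1365 -0.8232]
```

View pics/side27c.png

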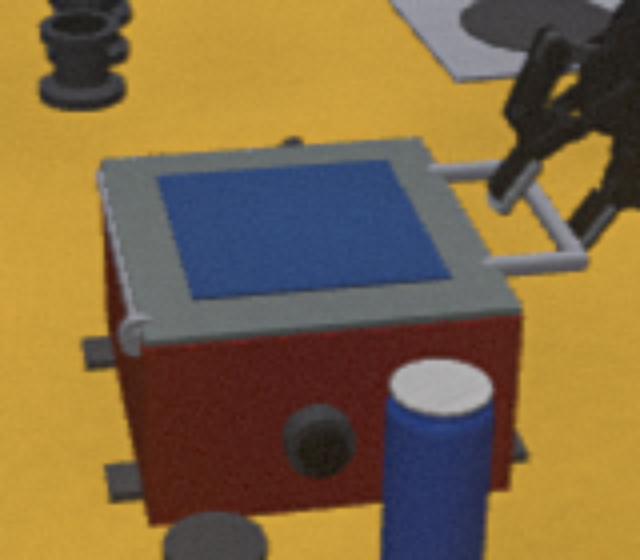

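>>> {"fn": "send_rows", "kwargs": {
  "targets": [
    [-0.0055,-0.0014,0.0083,0,110],
    [-0.0055,-0.0014,0.0083,0,110],
    [-0.0055,-0.0014,0.0083,0,110],
    [-0.0055,-0.0014,0.0083,0,110],
    [-0.0055,-0.0014,0.01,0,110],
    [-0.0055,-0.0014,0.012,0,110],
    [0,0,0.03,0,110],
    [0,0,0.03,0,110],
    [0,0,0.03,0,110],
    [0,0,0,0,110]
  ]
}}

```text
clock: 34.3
tcp_pos: [0.4176, -0.0447, 0.2509]
orientation: [-0.026, 0.944, 0.139, 0.299]
wrist_force: [0.5, -1.4, 1.1]
finger_gap: 0.0486
```

```bash

python3 -c "
from h import *
s,M=st()
r=snap('side','side28.png')
r2=snap('top','top28.png')
a=cv2.resize(cv2.cvtColor(r['img'],cv2.COLOR_RGB2BGR)[100:300,230:430],(400,400));b=cv2.resize(cv2.cvtColor(r2['img'],cv2.COLOR_RGB2BGR)[110:310,220:480],(400,400))
cv2.imwrite('pics/f28.png',np.hstack([a,b]))
for c in('side','top'):
  for n in('lid_bar','stay_knob','can','gland','wrench'):print(c,n,[(np.round(d['xyz'],4),round(d['conf'],2)) for d in eyes.tip_of(n,c)])
"
```

```text
clock 34.3
joint_pos [-0.6329 -0.4195 -0.7535  0.8119  0.4515  0.7452]
tcp_pos [ 0.4176 -0.0447  0.2509]
wrist_force [ 0.453  -1.4192  1.1462]
ft_torque [-0.0919  0.4274 -0.0469]
finger_gap 0.04856656857870087
x [0.7827 0.246  0.5717] z [ 0.5572  0.1324 -0.8198]
side lid_bar [(array([ 0.4347, -0.0411,  0.1118]), 0.64)]
side stay_knob []
side can [(array([0.5047, 0.1835, 0.0016]), 0.9)]
side gland [(array([ 0.6071,  0.2063, -0.0013]), 0.92)]
side wrench []
top lid_bar [(array([ 0.4358, -0.0352,  0.113 ]), 0.66)]
top stay_knob [(array([ 0.6324, -0.1389,  0.0437]), 0.6)]
top can [(array([ 0.4971,  0.1881, -0.0028]), 0.87), (array([ 0.5787,  0.0016, -0.0011]), 0.3)]
top gland [(array([ 0.6068,  0.2062, -0.0001]), 0.58)]
top wrench [(array([ 0.5985, -0.2598,  0.0056]), 0.86)]
```

View pics/f28.png

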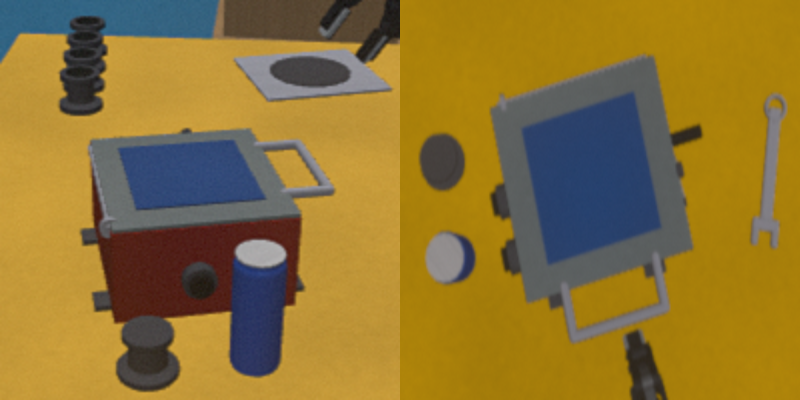

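Lid shut, the bar and knob are back at their starting positions, bystanders unmoved and the gripper is clear.

```bash
python3 -c "
from h import *
print(ticket.hand_in())"
```

```text
the job is handed in; nothing more can be done
None
```

The job is done in the order you asked and handed in at about 34 s of the 72 s.

- **Tilt:** the move rows cannot tilt the tool. I pushed past the arm's reach until it leaned about 35°, roughly parallel to the raised lid, and kept that lean for the whole job.
- **Lid and stay:** I raised the lid by the bar and it stood on the stiff knee. I then pulled the knob about 17 mm against its stop, and the force rose to about 36 N along the locking direction.
- **Locked check:** with the hand off, the cameras put the knob within about 2 mm of the expected locked position. I did not measure the knee angle directly.
- **Lever:** pressed to its lower stop at about 14 N. After I withdrew, the pad stayed down at 65.5 mm, against the 66 mm given.
- **Lowering:** I pushed the knob back about 17 mm through centre while the lid was up, and the lid stood by friction. I then lowered it by the bar, gripped throughout, until it pushed back at about 19 N.

**Last checks:**
- The bar is back at its shut height of about 113 mm, and the knob is back in its folded position.
- The wrench and cable gland are where they started. The top camera put the can up to about 7 mm from the side camera's position, which matches its start; I put that down to the network.
- The gripper is open and clear of everything.
- The lever could not be seen again once the lid was shut.

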